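# Lower a lying slide carrier upright into the lidded staining well

### The arm

A 7-joint arm with a two-finger parallel gripper is mounted at the origin on the work surface. World frame = base frame: x ahead of the robot, y to its left, z up, the work surface at z = 0. Lengths are in mm, angles in degrees, forces in N, time in s.
With the tool pointing down it reaches from about 400 to 875 mm from the base axis. Payload 4.4 kg.
Tool frame: the origin (TCP) lies midway between the tips of the shut fingers; the grasp point (between the pads) lies 19 mm behind it; z points along the fingers, y is the direction in which the jaws open and shut (so a half turn about z gives the same grasp; the last joint's range is limited). The gripper opens to 85 mm and grips with 20 to 120 N. Pads are 22 mm wide; open, the fingers measure 114 mm over their backs; the gripper's body (76 mm by 85 mm) begins 54 mm behind the grasp point. The pads swing forward as they close: fully open they stand 13 mm farther back than shut.
Start: joints at [64.985, 36.005, 2.206, 86.941, -1.547, 57.084, -1.146], TCP at [235.563, -605.828, 231.313] pointing down, gripper open.
Joint ranges: [-175.42, 175.42], [-21.48, 121.26], [-71.46, 75.88], [10.55, 141.38], [-63.04, 243.04], [13.31, 113.54], [-168.57, 168.57]. Speed limits (degrees/s): [147.25, 147.25, 180, 180, 180, 180, 180].

### API

Orientations are given as a 3x3 rotation matrix whose columns are the frame's x, y, z axes.
In Python, from rig import get_obs, read_camera, finish_job, look_for, regions_of gives the robot as it stands.
- The arm moves only by the tool carry_out, never from a script. Its argument "steps" is a list that holds one entry, the list of rows, each a list of 7 numbers: the shift along the world's x, y, z in m, then the turn, a rotation vector about the world's x, y, z in degrees, then the closure in counts, from 0 (fully open) to 255 (shut). A call has 1 to 12 rows; each row shifts and turns the pose as measured when the row begins; what a row does not reach is not made up. A row lasts 1/10 s, in which the tool goes at most 50 mm and 8.59 degrees, less where a joint would pass 70% of its speed; a pose out of reach is approached as far as the arm can. A call with a gripper value outside its range is refused whole. The fingers move at their own pace and stop on an object; the grip force is fixed at half the most. Time passes only in rows, so rows that do not move let the fingers close. It gives the time, the measured TCP pose, the force and the opening at its end, in the units of the state.
- get_obs(): the state, without advancing time (a new reading comes with each control period).
- read_camera(name): name is "side" or "top" or "wrist"; returns a dict with "color" (420x560x3 uint8, red, green, blue), "z_map" (420x560 float32, mm along the optical axis (not along the pixel's ray), 0 where there is no reading), "fovy" (degrees; the focal length in pixels is half the picture's height over the tangent of half this angle, whatever the lens; pixels are square), "cx", "cy" (the principal point, pixels), "cam_to_world" (4x4, takes a point from camera to world coordinates); the wrist camera has in their place "tool_from_camera" (4x4, takes a point from camera to tool coordinates, whose origin is the TCP and whose axes are the flange's). Camera axes: x right, y down, z forward; pixel columns grow to the right and rows downward; lengths in mm; the calibration is good to about 2 mm. A picture is of the moment at which its call begins: read the wrist's pose just before it.
- finish_job(): hands the job in, once; it reports no verdict.
Trained networks look in a picture, given as the dict that the camera call returned (one of the last four; its "shot" number tells which), for a name from the list of things; names that differ only in an ending like _2 or _b are one class to them, and where a whole thing is asked for, a point or a joint stands for the part that bears it (a point fixed in the world has none). Each returns a list of dicts, best first, with "score" (0 to 1); they miss things now and then, are a little off and sometimes report something else, mostly with a low value. They report only what shows in the picture. A call takes as long as a camera call. They do not tell look-alikes from the thing itself.
- look_for(label, picture): "point" ([row, column] as shares, 0 to 1, of the picture: columns of its width, rows of its height, amid what is visible of it).
- regions_of(label, picture): "mask" (420x560 bool, what is visible of it) and "point" ([row, column] as shares, 0 to 1, of the picture: columns of its width, rows of its height, amid what is visible of it).
The state is a dict: "t": time; "joint_positions": joint angles; "qvel": joint speeds; "effort": joint torques, N m; "tcp_pos": TCP position; "ee_rot": TCP orientation; "force": force on the tool from outside, world axes, zero at the start; "ft_torque": the same for the moment, N m; "finger_gap": finger opening in mm.
Only numpy, scipy, OpenCV 4.12 (cv2) and the standard library are available. Lean on these libraries where they do the work, as an engineer would, in place of code of your own. Each camera call takes 0.05 s, during which the arm holds its last target.

### The job

Take the lid off the covered staining well and lay it flat on the cork mat. Then pinch the slide carrier lying in the draining tray by the ends of its crossbar, lift it clear and, with the gripper still pointing mostly down, ease the grip so that the carrier swings down and hangs upright; grip it again and lower it gently under the glass shelf to stand upright on the floor of the well you uncovered, and let go. Leave the other carrier, the bottle and the stacked dishes where they are.

Things in the scene. Friction and masses are not known exactly. Their poses are not given: they have to be found in the camera images.
- station: Fixed steel staining station. Origin on the bench midway between its two wells; x points away from the open side, y along the row, z up. Deck x -70 to 120, y +-140, 8 mm thick. Each well: open-topped box, 104 x 64 mm inside (x, y), walls 5 mm, floor 13 mm and rim 70 mm above the bench. Two shelf posts, 10 mm thick, at x 112, y +-134.
- shelf_edge (a point): Middle of the lower near edge of the station's glass shelf (axes as the station's), 300 mm above the bench. The shelf, 8 mm thick, runs from here 110 mm towards +x and 140 mm to either side, with fixed bottles (75 mm tall) on its far part. It overhangs the far 40 mm of the wells, so the gripper must come in leaning, its body back towards the station's -x.
- well_a (a point): Centre of the floor of the well at the station's y = -65 mm; axes as the station's. One well (either) is empty and covered by the lid, the other is open and holds carrier2.
- well_b (a point): Centre of the floor of the well at the station's y = +65 mm; axes as the station's.
- lid: Loose flat steel lid, 120 (x) x 80 (y) x 4 mm, 0.16 kg, simply resting on the rim of one well. Origin at the centre of its underside. Along its middle is a raised black bar handle, 60 (x) x 14 (y) mm, from 20 to 40 mm above the underside.
- lid_bar (a point): Middle of the lid's bar handle, 30 mm above the lid's underside; axes as the lid's (bar along x).
- mat: Fixed cork mat on the bench, 110 (x) x 160 (y) x 3 mm; origin at the centre of its underside.
- tray: Fixed white enamel draining tray, 250 (x) x 150 (y) mm, floor 4 mm thick, rim 14 mm high on three sides, on the +x side a splash-back 5 mm thick whose top is 130 mm above the bench and whose near face is at x = 120 mm. Origin on the bench under its centre.
- carrier: Loose steel slide carrier, 0.34 to 0.46 kg: foot with glass slides, 84 (z) x 44 (y) x 40 mm (x 0 to 40), and an 8 mm stem up its middle to x = 155. Origin: centre of the foot's underside; x runs up the stem. Lies in the tray with x level, towards the splash-back, stem 42 mm above the tray floor. Centre of mass near x = 17. A half turn about x changes nothing.
- crossbar (a point): Centre of the carrier's crossbar, 145 mm from the foot's underside; axes as the carrier's. A dark steel pin across the stem along y, 14 mm thick, 40 mm long, flat ends. Pinched end to end, the carrier keeps its angle above about 80 N; as the grip is eased below some 55 N it swings about the pin, and by 10 to 20 N hangs foot down within about 5 degrees. Below about 5 N it slips out.
- carrier2: Bystander: an equal carrier standing in the open well. Origin at the centre of its foot's underside, z up; stem top 155 mm above its foot.
- bottle: Bystander: loose amber bottle, 60 mm diameter, 150 mm tall; origin at the centre of its base.
- dishes: Bystander: loose stack of culture dishes, 90 mm diameter, 42 mm tall; origin at the centre of its base.
There are look-alikes about, which are no part of the job. What is shaped like the carrier but pink or yellow is not meant.

How it is judged (in metres and radians):
On the way, in this order (a step that is already met when the one before it is completed fails the run):
1. the lid lies flat on the cork mat, let go (horizontal distance between lid and mat below 0.05 m and height (world z) of lid below 0.012 m and angle between lid's own z axis and vertical below 0.1 rad and contact force between the fingers and lid below 0.1 N), for 0.2 s.
2. the carrier hangs upright and still from the fingers, clear of tray and station, the gripper within 52 degrees of pointing straight down (contact force between the fingers and carrier above 1 N and angle between carrier's own x axis and vertical below 0.26 rad and height (world z) of carrier above 0.03 m and angular speed of carrier below 0.6 rad/s and contact force between carrier and tray below 0.1 N and contact force between each of carrier, carrier and station below 0.1 N and angle between each of the grasp point, the grasp point's own z axis and vertical above 2.23 rad), for 0.2 s.
At the end, for the whole second after the job is handed in: The carrier stands at rest, upright within 6 degrees, on the floor of the well that was covered (foot within 6 mm of the floor, inside the walls); the lid lies flat on the mat, its centre within 50 mm of the mat's; the other carrier has moved less than 20 mm, the bottle and dishes less than 30 mm (((horizontal distance between carrier and well_a below 0.018 m and z of carrier in the frame of well_a below 0.006 m) or (horizontal distance between carrier and well_b below 0.018 m and z of carrier in the frame of well_b below 0.006 m)) and angle between carrier's own x axis and vertical below 0.1 rad and linear speed of carrier below 0.02 m/s and horizontal distance between lid and mat below 0.05 m and height (world z) of lid below 0.012 m and angle between each of lid, carrier2's own z axis and vertical below 0.1 rad and distance of carrier2 from where it was at the start of the episode below 0.02 m and distance of each of bottle, dishes from where it was at the start of the episode below 0.03 m); the robot touches nothing.
It fails at once if the other carrier is shoved out of place (20 mm) (distance of carrier2 from where it was at the start of the episode above 0.02 m).
It fails at once if the bottle is moved by more than 30 mm (distance of bottle from where it was at the start of the episode above 0.03 m).
It fails at once if the dishes are moved by more than 30 mm (distance of dishes from where it was at the start of the episode above 0.03 m).
It fails at once if the carrier is let fall into the well (falling free at over 0.45 m/s, about 10 mm of drop) (contact force between the fingers and carrier below 0.1 N and linear speed of carrier above 0.45 m/s and (horizontal distance between carrier and well_a below 0.03 m or horizontal distance between carrier and well_b below 0.03 m)).
It also fails if it takes over 72 s, if anything falls off the work surface, if the arm or the gripper's body presses on something with over 40 N, if the wrist force passes 120 N, or if a joint passes its speed limit or range.

## Working session

There is one attempt and no reset: what is moved stays moved. The work goes in short steps, Python scripts to look and compute and a tool call to move; the robot and the scene stay as the last step left them, time stands still between calls to the robot, and variables do not carry over. Pictures are saved under pics/ and viewed, and the job is handed in when it is done.

Besides the shell and the picture viewer there is one more tool, called after ">>>" by a JSON object that holds its "method" and its "body", one argument or row to a line. carry_out: Moves the arm, as the interface text tells. Its arguments: {"type":"object","properties":{"steps":{"type":"array","items":{"type":"array","items":{"type":"array","items":{"type":"number"}}}}},"required":["steps"]}

```bash
ls; mkdir -p pics; cat > h.py <<'E'
import numpy as np,cv2
from rig import *
def K(p):
    f=210/np.tan(np.radians(p["fovy"])/2); return f,p["cx"],p["cy"]
def cloud(p,T=None):
    f,cx,cy=K(p); z=p["z_map"].astype(float)
    v,u=np.mgrid[0:420,0:560]
    P=np.stack([(u-cx)/f*z,(v-cy)/f*z,z,np.ones_like(z)],-1)
    if T is None: T=np.array(p["cam_to_world"])
    W=P@T.T; W=W[...,:3]; W[z==0]=np.nan
    return W
def save(p,n): cv2.imwrite(f"pics/{n}.png",p["color"][...,::-1])
E
python3 - <<'E'
from h import *
o=get_obs(); print(o)
for c in ["side","top","wrist"]:
    p=read_camera(c); save(p,c+"0"); np.savez(f"{c}0.npz",W=cloud(p,None if c!="wrist" else np.eye(4)),color=p["color"])
    print(c,p["fovy"],p["cx"],p["cy"],p.get("cam_to_world"),p.get("tool_from_camera"))
    for l in ["station","lid","lid_bar","mat","tray","carrier","crossbar","bottle","dishes"]:
        try: print(l,[(round(d["score"],2),round(d["point"][0]*420),round(d["point"][1]*560)) for d in look_for(l,p)])
        except Exception as e: print(l,e)
E
```

```text
pics
{'t': 0.0, 'joint_positions': array([64.98282375, 36.05919504,  2.20124336, 86.99542885, -1.54756366,
       57.08469672, -1.14548277]), 'qvel': array([ 0.09190667,  0.01519697, -0.04641368,  0.04118945, -0.01586911,
       -0.01483011,  0.0142759 ]), 'effort': array([ 1.54872018e-04, -5.63395858e+01,  1.22634351e+00, -1.93446833e+01,
        1.10880670e-02,  1.04918561e-02, -6.51873094e-06]), 'tcp_pos': array([ 235.36970975, -605.21688698,  230.38870265]), 'ee_rot': array([[ 9.32018535e-01,  3.62409939e-01, -6.97087894e-04],
       [ 3.62410609e-01, -9.32016830e-01,  1.78307068e-03],
       [-3.49511331e-06, -1.91448697e-03, -9.99998167e-01]]), 'force': array([ 0.79084784, -0.04566158,  0.15019337]), 'ft_torque': array([ 0.04684944,  0.02869991, -0.00233545]), 'finger_gap': 85.1898420331461}
side 47.69298485754615 273.3301789531883 207.3606993218295 [[ 9.98808987e-01 -4.80517999e-03  4.85542695e-02  4.14953486e+02]
 [-4.35434757e-02 -5.36758353e-01  8.42611676e-01 -8.48220662e+02]
 [ 2.20130090e-02 -8.43722336e-01 -5.36328301e-01  7.37445399e+02]
 [ 0.00000000e+00  0.00000000e+
[... 894 characters left out ...]
ier [(0.94, 166, 185), (0.7, 271, 211), (0.67, 283, 395), (0.57, 202, 374), (0.55, 127, 189)]
crossbar [(0.89, 201, 369), (0.73, 273, 212), (0.72, 284, 396)]
bottle [(0.89, 138, 312), (0.57, 126, 188), (0.25, 212, 296)]
dishes [(0.97, 245, 354), (0.22, 165, 183)]
wrist 70.73212451409091 280.75225686869555 205.98033386512992 None [[-1.42540407e-03 -9.52166173e-01 -3.05577398e-01  7.87718337e+01]
 [ 9.99998927e-01 -1.25420854e-03 -7.56559884e-04 -2.17156767e-01]
 [ 3.37112948e-04 -3.05578149e-01  9.52166940e-01 -1.44014517e+02]
 [ 0.00000000e+00  0.00000000e+00  0.00000000e+00  1.00000000e+00]]
station []
lid []
lid_bar []
mat []
tray []
carrier []
crossbar [(0.64, 88, 34)]
bottle []
dishes []
```

View pics/side0.png

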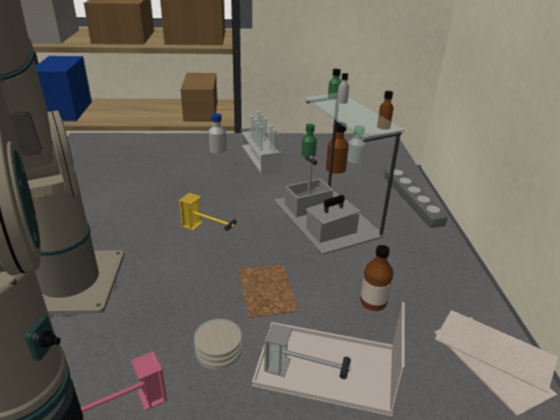

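View pics/top0.png

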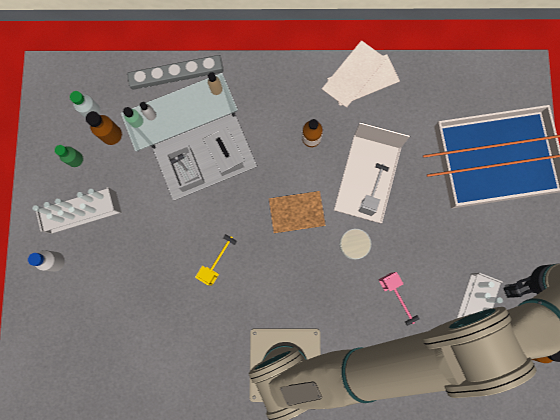

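View pics/wrist0.png

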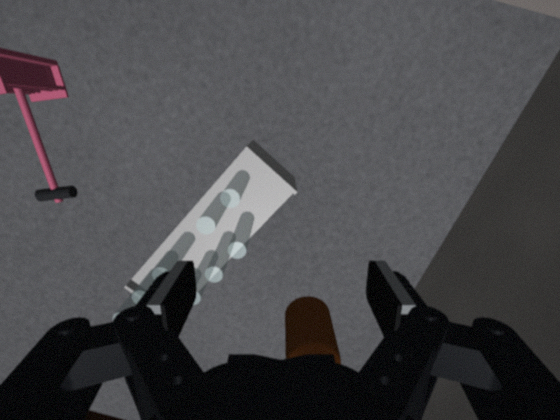

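Side view: the steel carrier lies in the tray (foot ~[355,275], dark crossbar ~[367,347]), yellow look-alike at [213,195], pink at [382,148]. The steel one in the tray is the one meant. In the top view its crossbar is at ~[167,381]. The lid bar is at [149,223] on the right-hand well, carrier2 is in the left well at [165,183], the mat at [213,297].

```bash
python3 - <<'E'
from h import *
d=np.load("top0.npz"); W=d["W"]; C=d["color"]
s=np.load("side0.npz"); S=s["W"]
def reg(name,W,r0,r1,c0,c1,zlo,zhi):
    w=W[r0:r1,c0:c1].reshape(-1,3); w=w[(w[:,2]>zlo)&(w[:,2]<zhi)]
    if len(w)<5: print(name,len(w)); return
    r=cv2.minAreaRect(w[:,:2].astype(np.float32))
    print(name,len(w),np.round(r[0],1),np.round(r[1],1),round(r[2],1),"z",np.round(np.percentile(w[:,2],[5,50,95]),1), "mean",np.round(w.mean(0),1))
print(W[300,150],W[213,297],W[180,350])
reg("mat",W,185,240,262,332,1.5,6)
reg("tray",W,120,230,330,412,2,9)
reg("trayrim+",W,120,230,330,412,-20,20)
reg("splash",W,115,160,340,415,110,150)
reg("lidplate",W,115,180,195,250,68,85)
reg("bar",W,125,180,195,250,98,130)
reg("wells",W,115,200,155,255,60,85)
reg("deck",W,115,210,140,265,4,14)
reg("shelf",W,70,150,110,245,290,325)
reg("bottle",W,110,150,295,330,20,170)
reg("carr foot",W,185,225,350,390,20,90)
reg("crossbar",W,155,180,365,395,28,70)
reg("dishes",W,225,262,335,375,20,60)
reg("Splash",S,300,400,380,410,20,150)
reg("Sbar",S,350,385,335,355,30,80)
reg("Slidbar",S,190,225,320,350,98,125)
reg("Sshelf",S,90,140,300,405,290,325)
big=cv2.resize(C[100:220,120:420][...,::-1],None,fx=2.6,fy=2.6,interpolation=cv2.INTER_CUBIC)
cv2.imwrite("pics/top_crop.png",big)
sc=s["color"][310:420,240:420][...,::-1]
cv2.imwrite("pics/side_crop.png",cv2.resize(sc,None,fx=4,fy=4,interpolation=cv2.INTER_CUBIC))
E
```

```text
[182.09398358 403.96936639   5.77163558] [ 4.44917236e+02 -3.61215053e+01  6.82725398e-02] [ 548.01560449 -200.81207343    0.55506783]
mat 1197 [448.3 -34.7] [213.3 167.9] 89.9 z [1.6 3.3 5.6] mean [448.9 -33.1   3.4]
tray 2378 [ 567.5 -265.8] [254.2 348.6] 89.1 z [2.2 4.1 8. ] mean [ 555.1 -256.6    4.5]
trayrim+ 7886 [ 569.4 -267.2] [256.9 352.6] 89.1 z [-6.7  0.3  9.3] mean [ 559.2 -261.4    0.6]
splash 179 [ 670.8 -287.9] [148.3  10.3] 74.0 z [111.9 123.2 131.6] mean [ 669.8 -289.9  122.4]
lidplate 901 [611.7 215.5] [121.9 154.3] 26.3 z [68.9 73.3 78.8] mean [623.8 184.9  73.4]
bar 97 [626.4 182.7] [60.7 13.6] 28.7 z [103.  108.5 114.3] mean [626.5 182.7 108.4]
wells 1201 [602.1 241.1] [125.5 212. ] 24.5 z [64.6 72.4 78.2] mean [615.3 208.5  72. ]
deck 2796 [606.3 259.6] [301.7 387.1] 0.4 z [ 4.3  7.3 12.5] mean [615.5 255.4   7.7]
shelf 4003 [664.5 269.1] [114.7 280.2] 22.9 z [302.2 306.7 311.5] mean [660.3 263.7 306.9]
bottle 434 [679.3 -81.7] [59.2 55. ] 87.0 z [ 33.   99.7 149.4] mean [671.  -80.9  97.7]
carr foot 269 [ 475.9 -255.9] [ 44.2 101.2] 69.3 z [33.7 83.6 88.9] mean [ 462.6 -250.    72.5]
crossbar 99 [ 569.9 -284.3] [38.4 51.4] 44.7 z [42.8 49.4 55.4] mean [ 571.1 -290.2   49.2]
dishes 737 [ 347.9 -208.7] [87.2 88.4] 44.6 z [34.6 40.6 46.2] mean [ 347.5 -208.8   40.4]
Splash 890 [ 682.1 -233. ] [266.1  21.9] 81.3 z [ 26.9  91.5 130. ] mean [ 670.1 -294.9   87.7]
Sbar 214 [ 577.7 -293.7] [42.1 27.2] 81.5 z [43.1 50.1 53.6] mean [ 579.5 -296.6   49.5]
Slidbar 137 [630.1 180.9] [60.4 18.2] 31.0 z [ 98.8 107.1 110.8] mean [629.  177.9 106.1]
Sshelf 2113 [665.5 269.2] [114.  287.7] 23.1 z [300.7 307.5 316.9] mean [668.4 242.  307.5]
```

View pics/top_crop.png

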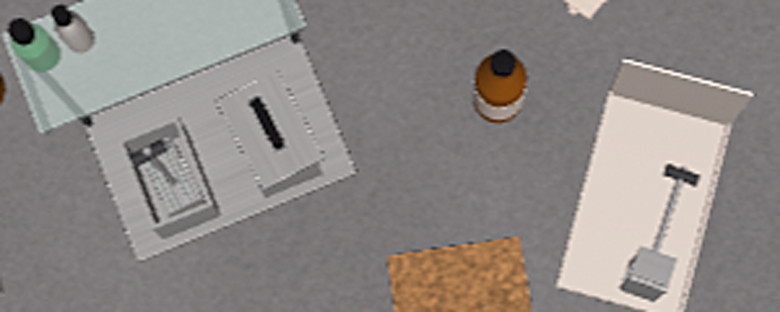

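View pics/side_crop.png

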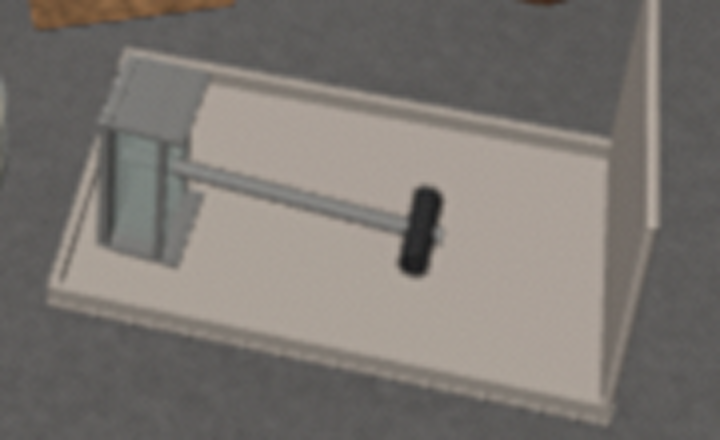

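```bash
python3 - <<'E'
from h import *
p=read_camera("top"); W=cloud(p)
def rect(w): r=cv2.minAreaRect(w[:,:2].astype(np.float32)); return np.round(r[0],1),np.round(r[1],1),round(r[2],1)
for l in ["mat","tray","lid","carrier","station"]:
    for m in regions_of(l,p)[:4]:
        k=cv2.erode(m["mask"].astype(np.uint8),np.ones((2,2))).astype(bool)
        w=W[k]; w=w[np.isfinite(w[:,0])]
        if len(w)>10: print(l,round(m["score"],2),np.round(np.array(m["point"])*[420,560]),len(w),rect(w),np.round(np.median(w,0),1))
E
cat >> h.py <<'E'
from scipy.spatial.transform import Rotation as R
def Rt(az,lean,yaw_flip=False):
    a=np.radians(az);t=np.radians(lean)
    z=np.array([np.sin(t)*np.cos(a),np.sin(t)*np.sin(a),-np.cos(t)])
    x=np.array([-np.cos(t)*np.cos(a),-np.cos(t)*np.sin(a),-np.sin(t)])
    return np.stack([x,np.cross(z,x),z],1)
def plan(grasp,Rm,n=None):
    "grasp point target (pads), prints shift/turn total from current"
    o=get_obs(); tcp=np.array(grasp)+19*Rm[:,2]
    d=tcp-o["tcp_pos"]; rv=R.from_matrix(Rm@o["ee_rot"].T).as_rotvec(degrees=True)
    k=n or int(np.ceil(max(np.linalg.norm(d)/45,np.linalg.norm(rv)/8)))
    print("t",round(o["t"],2),"tot d",np.round(d,1),"rv",np.round(rv,2),"rows",k,"per row",np.round(d/k/1000,4),np.round(rv/k,2))
def st():
    o=get_obs(); 
    print("t",round(o["t"],2),"q",np.round(o["joint_positions"],1),"tcp",np.round(o["tcp_pos"],1),"gp",np.round(o["tcp_pos"]-19*o["ee_rot"][:,2],1),"x",np.round(o["ee_rot"][:,0],3),"z",np.round(o["ee_rot"][:,2],3),"F",np.round(o["force"],1),"gap",round(o["finger_gap"],2))
def wcloud():
    o=get_obs(); p=read_camera("wrist"); T=np.eye(4);T[:3,:3]=o["ee_rot"];T[:3,3]=o["tcp_pos"]
    return p,cloud(p,T@np.array(p["tool_from_camera"])),o
E
```

```text
mat 0.87 [216. 293.] 1704 (array([447.6, -37.4]), array([106.5, 157.6]), 8.9) [447.1 -39.    2. ]
mat 0.66 [146. 225.] 973 (array([627. , 183.2]), array([119.5,  79.2]), 28.3) [623.8 181.   73.1]
tray 0.76 [169. 368.] 3805 (array([ 556.9, -261.2]), array([153.9, 263.5]), 74.1) [ 583.7 -258.4    3.8]
lid 0.72 [147. 222.] 958 (array([626.1, 181.4]), array([116.3,  77.2]), 28.4) [623.8 180.3  73. ]
carrier 0.98 [202. 372.] 368 (array([ 510.4, -274.6]), array([ 55.5, 151.7]), 69.6) [ 461.5 -253.4   82.7]
carrier 0.88 [285. 396.] 390 (array([ 183.7, -337.6]), array([162.9,  44.1]), 29.9) [ 228.5 -312.3   77.9]
carrier 0.82 [271. 213.] 340 (array([300.5, 199.3]), array([ 40.7, 148.4]), 59.9) [259.6 217.   78.7]
carrier 0.67 [163. 184.] 399 (array([570.6, 302. ]), array([97.8, 48.5]), 29.6) [574.4 300.5  38.5]
station 0.62 [126. 188.] 8198 (array([676. , 296.6]), array([331.9, 341.1]), 18.4) [646.9 266.4 303.3]
station 0.26 [170. 367.] 3795 (array([ 569. , -270.2]), array([166. , 288.7]), 74.4) [ 586.1 -258.6    3.9]
```

>>> {"method": "carry_out", "body": {
  "steps": [
    [[0.012, 0.031, 0.005, 0, 0, 7.75, 0], [0.012, 0.031, 0.005, 0, 0, 7.75, 0], [0.012, 0.031, 0.005, 0, 0, 7.75, 0], [0.012, 0.031, 0.005, 0, 0, 7.75, 0], [0.012, 0.031, 0.005, 0, 0, 7.75, 0], [0.012, 0.031, 0.005, 0, 0, 7.75, 0], [0.012, 0.031, 0.005, 0, 0, 7.75, 0], [0.012, 0.031, 0.005, 0, 0, 7.75, 0], [0.012, 0.031, 0.005, 0, 0, 7.75, 0], [0.012, 0.031, 0.005, 0, 0, 7.75, 0], [0.012, 0.031, 0.005, 0, 0, 7.75, 0], [0.012, 0.031, 0.005, 0, 0, 7.75, 0]]
  ]
}}

```text
t: 3.0
tcp_pos: [379.4, -224.9, 294.0]
ee_rot: [[-0.461, 0.887, 0.007], [0.887, 0.461, -0.007], [-0.01, 0.003, -1.0]]
force: [0.3, 0.2, -0.4]
finger_gap: 85.5
```

>>> {"method": "carry_out", "body": {
  "steps": [
    [[0.01, 0.029, 0.004, 0, 0, 7.75, 0], [0.01, 0.029, 0.004, 0, 0, 7.75, 0], [0.01, 0.029, 0.004, 0, 0, 7.75, 0], [0.01, 0.029, 0.004, 0, 0, 7.75, 0], [0.01, 0.029, 0.004, 0, 0, 7.75, 0], [0.01, 0.029, 0.004, 0, 0, 7.75, 0], [0.01, 0.029, 0.0, 0, 0, 7.75, 0], [0.01, 0.029, 0.0, 0, 0, 7.75, 0], [0.01, 0.029, 0.0, 0, 0, 7.75, 0], [0.01, 0.029, 0.0, 0, 0, 7.75, 0], [0.01, 0.029, 0.0, 0, 0, 7.75, 0], [0.01, 0.029, 0, 0, 0, 7.75, 0]]
  ]
}}

```text
t: 4.2
tcp_pos: [504.3, 136.4, 323.2]
ee_rot: [[-0.827, -0.562, 0.017], [-0.562, 0.827, 0.011], [-0.02, -0.001, -1.0]]
force: [0.1, -0.6, -0.7]
finger_gap: 85.4
```

```bash
python3 - <<'E'
from h import *
st(); a=np.radians(28.3); u=np.array([np.cos(a),np.sin(a),0])
g=np.array([626.5,182.5,103]); Rm=Rt(28.3,25)
plan(g-110*u+[0,0,90],Rm)
E
```

```text
t 4.2 q [ 18.9  26.8 -54.8  99.8  24.1  64.8  81. ] tcp [504.3 136.4 323.2] gp [503.9 136.2 342.2] x [-0.827 -0.562 -0.02 ] z [ 0.017  0.011 -1.   ] F [ 0.1 -0.6 -0.7] gap 85.41
t 4.2 tot d [  32.5   -2.2 -147.4] rv [ 12.42 -20.39  -5.78] rows 4 per row [ 0.0081 -0.0006 -0.0369] [ 3.1  -5.1  -1.45]
```

>>> {"method": "carry_out", "body": {
  "steps": [
    [[0.006, 0, -0.03, 2.5, -4.1, -1.2, 0], [0.006, 0, -0.03, 2.5, -4.1, -1.2, 0], [0.006, 0, -0.03, 2.5, -4.1, -1.2, 0], [0.006, 0, -0.03, 2.5, -4.1, -1.2, 0], [0.006, 0, -0.03, 2.5, -4.1, -1.2, 0], [0, 0, 0, 0, 0, 0, 0]]
  ]
}}

```text
t: 4.8
tcp_pos: [536.7, 135.6, 193.9]
ee_rot: [[-0.806, -0.482, 0.344], [-0.453, 0.876, 0.165], [-0.381, -0.023, -0.924]]
force: [0.7, 0.0, 0.8]
finger_gap: 85.4
```

```bash
python3 - <<'E'
from h import *
st(); p,W,o=wcloud(); save(p,"w1")
for l in ["lid","lid_bar"]:
  for m in regions_of(l,p)[:2]:
    w=W[m["mask"]]; w=w[np.isfinite(w[:,0])]
    print(l,m["score"],np.round(np.array(m["point"])*[420,560]),len(w),np.round(np.percentile(w,[5,50,95],axis=0),1))
    if l=="lid_bar" or 1:
        zz=w[w[:,2]>98]; 
        if len(zz)>20: print(" bar",cv2.minAreaRect(zz[:,:2].astype(np.float32)),np.percentile(zz[:,2],[50,95]))
        zz=w[(w[:,2]>66)&(w[:,2]<82)]
        if len(zz)>20: print(" plate",cv2.minAreaRect(zz[:,:2].astype(np.float32)),np.percentile(zz[:,2],[50,95]))
E
```

```text
t 4.8 q [ 13.7  28.2 -39.1 124.6  57.5  17.4  47.3] tcp [536.7 135.6 193.9] gp [530.2 132.5 211.5] x [-0.806 -0.453 -0.381] z [ 0.344  0.165 -0.924] F [0.7 0.  0.8] gap 85.41
lid 0.6 [228. 282.] 6113 [[574.5 137.   74.3]
 [614.7 176.2  75.3]
 [676.3 224.2 110.9]]
 bar ((629.2383422851562, 183.1477813720703), (59.290225982666016, 13.963513374328613), 28.296031951904297) [110.78502601 111.8168781 ]
 plate ((630.0291137695312, 183.024169921875), (120.6836166381836, 80.94387817382812), 28.121978759765625) [75.20998453 76.10797041]
lid_bar 0.92 [227. 281.] 6162 [[574.3 137.1  74.2]
 [614.6 176.2  75.3]
 [677.6 225.  110.9]]
 bar ((628.9100341796875, 182.97100830078125), (58.54441833496094, 13.963513374328613), 28.296031951904297) [110.7860154  111.80639952]
 plate ((629.7543334960938, 183.2613525390625), (120.79637145996094, 81.11515808105469), 27.630239486694336) [75.2073682  76.10781376]
```

View pics/w1.png

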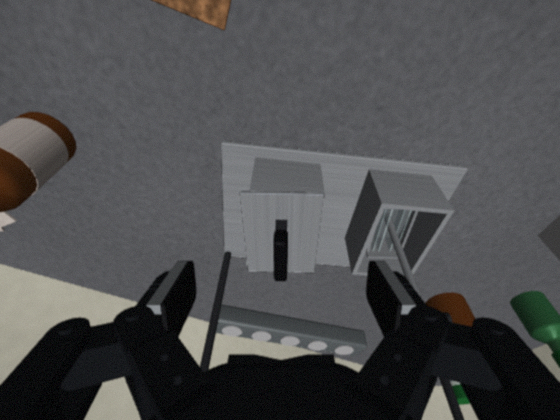

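```bash
cat > kin.py <<'E'
import numpy as np
from scipy.spatial.transform import Rotation as R
from scipy.optimize import least_squares
D=[([64.983,36.059,2.201,86.995,-1.5476,57.085,-1.1455],[235.37,-605.2,230.39],[[.932,.3624,-.0007],[.3624,-.932,.00178],[0,-.0019,-1]]),
([18.9,26.8,-54.8,99.8,24.1,64.8,81.0],[504.3,136.4,323.2],[[-0.827,-0.562,0.017],[-0.562,0.827,0.011],[-0.02,-0.001,-1.0]]),
([13.7,28.2,-39.1,124.6,57.5,17.4,47.3],[536.7,135.6,193.9],[[-0.806,-0.482,0.344],[-0.453,0.876,0.165],[-0.381,-0.023,-0.924]])]
def fk(q,p,s):
    y0,h,L1,L2,L3,o1,o2,y7,a1,a3,a5=p
    q=np.radians(q); Z=lambda a:R.from_euler('z',a).as_matrix(); Y=lambda a:R.from_euler('y',a).as_matrix()
    T=Z(y0+s[0]*q[0]); x=np.array([0,0,h])+T@[a1,0,0]
    T=T@Y(q[1])@Z(s[1]*q[2]+a3); x=x+T@np.array([o1,0,L1])
    T=T@Y(q[3])@Z(s[2]*q[4]+a5); x=x+T@np.array([o2,0,L2])
    T=T@Y(q[5])@Z(s[3]*q[6]+y7); x=x+T@np.array([0,0,L3])
    return x,T
if __name__=="__main__":
    import itertools
    best=[]
    for s in itertools.product([1,-1],repeat=4):
      for y7 in (0,np.pi/2,-np.pi/2,np.pi):
        y0=np.radians(-68.8)-s[0]*np.radians(65)
        f=lambda p:np.concatenate([np.r_[(lambda x,T:np.r_[(x-d[1]),(150*(T-np.array(d[2]))).ravel()])(*fk(d[0],p,s))] for d in D])
        r=least_squares(f,[y0,333,350,350,230,0,0,y7,0,0,0])
        best.append((r.cost,s,r.x))
    best.sort(key=lambda b:b[0])
    for b in best[:3]: print(round(b[0],2),b[1],np.round(b[2],3))
E
python3 kin.py
```

```text
10.8 (-1, -1, -1, -1) [-4.50000e-02  3.44299e+02  5.63306e+02  3.99570e+02  3.60022e+02
 -1.89980e+01  4.30900e+00  1.52800e+00  5.61000e-01  3.00000e-03
  0.00000e+00]
10.8 (-1, -1, -1, -1) [-4.50000e-02  3.44299e+02  5.63306e+02  3.99571e+02  3.60022e+02
 -1.89980e+01  4.30900e+00  1.52800e+00  5.61000e-01  3.00000e-03
  0.00000e+00]
10.8 (-1, -1, -1, -1) [-4.50000e-02  3.44299e+02  5.63306e+02  3.99571e+02  3.60023e+02
 -1.89980e+01  4.30900e+00  1.52800e+00  5.61000e-01  3.00000e-03
  0.00000e+00]
```

```bash
cat >> kin.py <<'E'
P=np.array([-.045,344.3,563.3,399.6,360.0,-19,4.3,1.528,.56,.003,0]);SG=(-1,)*4
LO=np.array([-175.42,-21.48,-71.46,10.55,-63.04,13.31,-168.57]);HI=np.array([175.42,121.26,75.88,141.38,243.04,113.54,168.57])
def ik(pos,Rm,q0,w=0.02):
    def f(q):
        x,T=fk(q,P,SG); return np.r_[(x-pos)/2,100*(T-Rm).ravel(),w*(q-q0)]
    r=least_squares(f,np.clip(q0,LO+1,HI-1),bounds=(LO,HI)); x,T=fk(r.x,P,SG)
    return r.x,np.linalg.norm(x-pos),np.degrees(np.linalg.norm((R.from_matrix(T@Rm.T)).as_rotvec()))
E
python3 - <<'E'
from h import *; from kin import *
q0=np.array([13.7,28.2,-39.1,124.6,57.5,17.4,47.3])
def go(g,az,lean,q0,lab):
    Rm=Rt(az,lean); q,e,a=ik(np.array(g)+19*Rm[:,2],Rm,q0)
    m=np.minimum(q-LO,HI-q); print(lab,np.round(q),"err",round(e,1),round(a,1),"minmargin",round(m.min(),1),"j",m.argmin()+1,"dq",round(abs(q-q0).max()))
    return q
a=np.radians(28.3);u=np.array([np.cos(a),np.sin(a),0])
for lean in (15,20,25):
    g=np.array([628.5,183,103])-10*u
    q=go(g,28.3,lean,q0,f"pick{lean}")
    for az in (-90,-60,-30,0,28,60,90,118):
        go([455,-37,40],az,lean,q,f"  mat{lean} az{az}")
E
```

```text
pick15 [  5.  46. -36. 108.  57.  27.  50.] err 0.0 0.0 minmargin 13.4 j 6 dq 18
  mat15 az-90 [-21.  45.  17. 124.  11.  14. -19.] err 0.0 0.0 minmargin 0.4 j 6 dq 69
  mat15 az-60 [ 11.  47. -30. 131.  91.  35. -68.] err 0.1 0.0 minmargin 10.4 j 4 dq 118
  mat15 az-30 [ 27.  54. -49. 136. 105.  47. -46.] err 0.1 0.0 minmargin 5.4 j 4 dq 96
  mat15 az0 [ 37.  57. -55. 137. 110.  45. -15.] err 0.1 0.0 minmargin 3.9 j 4 dq 64
  mat15 az28 [ 41.  55. -52. 135. 107.  32.  21.] err 0.0 0.0 minmargin 6.3 j 4 dq 51
  mat15 az60 [ 38.  50. -39. 129.  76.  15.  87.] err 0.0 0.0 minmargin 1.7 j 6 dq 37
  mat15 az90 [ 47.  60. -57. 122.  63.  37. 129.] err 0.0 0.0 minmargin 14.1 j 3 dq 79
  mat15 az118 [ 47.  65. -64. 117.  59.  50. 158.] err 0.0 0.0 minmargin 8.0 j 3 dq 109
pick20 [  2.  44. -28. 113.  65.  16.  41.] err 0.0 0.0 minmargin 2.3 j 6 dq 16
  mat20 az-90 [-26.  47.  21. 123.  18.  15. -29.] err 0.0 0.0 minmargin 1.9 j 6 dq 71
  mat20 az-60 [  6.  48. -27. 133.  96.  39. -77.] err 0.1 0.0 minmargin 8.7 j 4 dq 118
  mat20 az-30 [ 24.  54. -47. 140. 113.  52. -57.] err 0.1 0.0 minmar
[... 524 characters left out ...]
dq 40
  mat25 az-90 [ -6.  48. -15. 123.  67.  39. -81.] err 0.0 0.0 minmargin 18.4 j 4 dq 93
  mat25 az-60 [  7.  52. -35. 134.  98.  52. -83.] err 0.0 0.0 minmargin 7.4 j 4 dq 95
  mat25 az-30 [ 28.  66. -63. 141. 111.  74. -56.] err 4.3 1.1 minmargin 0.0 j 4 dq 68
  mat25 az0 [ 44.  70. -71. 141. 116.  66. -15.] err 12.3 3.0 minmargin 0.0 j 4 dq 43
  mat25 az28 [ 48.  61. -55. 141. 133.  37.   5.] err 0.0 0.0 minmargin 0.0 j 4 dq 37
  mat25 az60 [ 50.  57. -48. 131.  90.  13.  81.] err 0.1 0.0 minmargin 0.0 j 6 dq 69
  mat25 az90 [ 58.  73. -71. 120.  64.  47. 134.] err 0.1 0.0 minmargin 0.0 j 3 dq 122
  mat25 az118 [ 52.  74. -71. 111.  54.  60. 166.] err 0.1 0.0 minmargin 0.0 j 3 dq 154
```

```bash
python3 - <<'E'
from h import *; from kin import *
rng=np.random.default_rng(0)
def best(g,az,lean,lab,n=25):
    Rm=Rt(az,lean); S=[]
    for _ in range(n):
        q0=LO+(HI-LO)*rng.uniform(.1,.9,7); q0[0]=rng.uniform(-60,60)
        q,e,a=ik(np.array(g)+19*Rm[:,2],Rm,q0,0.003)
        if e<2 and a<1: S.append((np.minimum(q-LO,HI-q)[[1,2,3,4,5,6]].min(),q))
    S.sort(key=lambda s:-s[0]); out=[]
    for m,q in S:
        if all(abs(q-k).max()>40 for _,k in out): out.append((m,q))
    for m,q in out[:3]: print(lab,round(m,1),np.round(q))
    if not out: print(lab,"none")
best([625,182,230],23,43,"place hi43")
best([625,182,158],23,43,"place lo43")
best([625,182,158],23,35,"place lo35")
best([577,-293,46],-20,0,"pick 0")
best([577,-293,46],-20,15,"pick 15")
best([560,-200,300],-20,0,"lift 0")
best([560,-200,300],-20,43,"lift 43")
best([560,0,300],23,43,"mid 43")
E
```

```text
place hi43 13.6 [ 16.  37. -47. 127. 136.  27. -33.]
place hi43 6.9 [ -13.   29.   -2.  127.  199.   20. -102.]
place lo43 11.6 [ 18.  50. -52. 130. 141.  41. -32.]
place lo43 11.6 [ -35.   42.   31.  130.  219.   41. -128.]
place lo43 11.5 [ -7.  39. -11. 130. 182.  30. -83.]
place lo35 17.4 [ 16.  46. -50. 124. 120.  31. -15.]
place lo35 2.4 [ -2.  37. -20. 124. 157.  16. -58.]
place lo35 2.2 [ -15.   36.   -0.  124.  201.   15. -104.]
pick 0 30.2 [ 43.  55. -34.  95.  42.  44.  59.]
pick 0 21.6 [22. 51.  4. 95. -6. 35. 99.]
pick 15 22.1 [ 53.  57. -47. 109.  81.  35.  25.]
pick 15 0.0 [ 19.  48.  11. 109. -48.  13. 141.]
lift 0 47.6 [  1.  30.  26.  92. -14.  61. 101.]
lift 0 46.6 [ 26.  29. -15.  92.   8.  60.  79.]
lift 0 14.7 [ 49.  38. -57.  92.  34.  68.  55.]
lift 43 10.5 [ 60.  27. -60. 131. 113.  30. -23.]
lift 43 0.4 [ 32.  18. -20. 131. 146.  14. -58.]
mid 43 0.0 [  40.   20.  -35.  132.  243.   13. -124.]
```

```bash
python3 - <<'E'
from h import *
a=np.radians(28.3); u=np.array([np.cos(a),np.sin(a),0])
g=np.array([628.5,183,103.5])-8*u; Rm=Rt(28.3,23)
plan(g-60*Rm[:,2],Rm); plan(g,Rm)
E
```

```text
t 4.95 tot d [ 68.8  34.  -55.1] rv [ 1.23  0.28 -0.47] rows 3 per row [ 0.0229  0.0113 -0.0184] [ 0.41  0.09 -0.16]
t 4.95 tot d [  89.5   45.1 -110.3] rv [ 1.23  0.28 -0.47] rows 4 per row [ 0.0224  0.0113 -0.0276] [ 0.31  0.07 -0.12]
```

>>> {"method": "carry_out", "body": {
  "steps": [
    [[0.017, 0.0085, -0.014, 0.3, 0.1, -0.1, 0], [0.017, 0.0085, -0.014, 0.3, 0.1, -0.1, 0], [0.017, 0.0085, -0.014, 0.3, 0.1, -0.1, 0], [0.017, 0.0085, -0.014, 0.3, 0.1, -0.1, 0], [0, 0, 0, 0, 0, 0, 0]]
  ]
}}

```text
t: 5.45
tcp_pos: [615.3, 176.3, 146.5]
ee_rot: [[-0.807, -0.473, 0.353], [-0.433, 0.881, 0.191], [-0.401, 0.002, -0.916]]
force: [-1.1, -0.1, 0.9]
finger_gap: 85.3
```

```bash
python3 - <<'E'
from h import *
a=np.radians(28.3); u=np.array([np.cos(a),np.sin(a),0])
g=np.array([628.5,183,103.5])-8*u; Rm=Rt(28.3,23)
st();plan(g,Rm)
E
```

```text
t 5.45 q [  6.2  37.6 -32.9 115.6  64.2  16.4  41.2] tcp [615.3 176.3 146.5] gp [608.5 172.7 163.9] x [-0.807 -0.433 -0.401] z [ 0.353  0.191 -0.916] F [-1.1 -0.1  0.9] gap 85.25
t 5.45 tot d [ 12.7   6.4 -60.5] rv [-0.39  0.54  0.08] rows 2 per row [ 0.0064  0.0032 -0.0302] [-0.19  0.27  0.04]
```

>>> {"method": "carry_out", "body": {
  "steps": [
    [[0.003, 0.0015, -0.015, 0, 0, 0, 0], [0.003, 0.0015, -0.015, 0, 0, 0, 0], [0.003, 0.0015, -0.015, 0, 0, 0, 0], [0.003, 0.0015, -0.01, 0, 0, 0, 0], [0, 0, 0, 0, 0, 0, 0]]
  ]
}}

```text
t: 5.95
tcp_pos: [631.2, 184.5, 97.5]
ee_rot: [[-0.805, -0.471, 0.362], [-0.428, 0.882, 0.195], [-0.411, 0.002, -0.912]]
force: [-0.1, 0.5, 0.3]
finger_gap: 85.3
```

```bash
python3 - <<'E'
from h import *
a=np.radians(28.3); u=np.array([np.cos(a),np.sin(a),0])
g=np.array([628.5,183,103.5])-8*u; Rm=Rt(28.3,23)
st();plan(g,Rm); p=read_camera("wrist"); save(p,"w2"); p=read_camera("side"); cv2.imwrite("pics/s2.png",cv2.resize(p["color"][80:280,220:440][...,::-1],None,fx=3,fy=3))
E
```

```text
t 5.95 q [  3.3  43.  -29.6 115.1  85.4  14.3  20.9] tcp [631.2 184.5  97.5] gp [624.4 180.8 114.8] x [-0.805 -0.428 -0.411] z [ 0.362  0.195 -0.912] F [-0.1  0.5  0.3] gap 85.33
t 5.95 tot d [ -3.2  -1.7 -11.5] rv [-0.69  1.07  0.22] rows 1 per row [-0.0032 -0.0017 -0.0115] [-0.69  1.07  0.22]
```

View pics/w2.png

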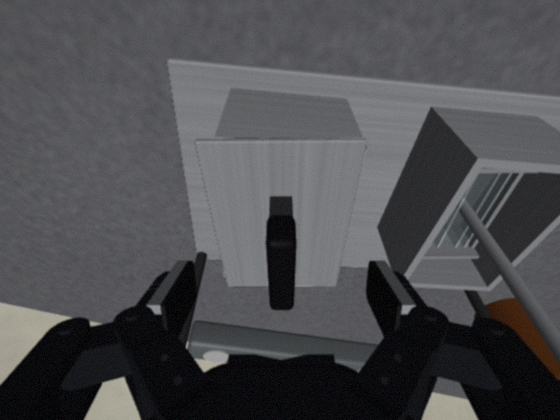

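View pics/s2.png

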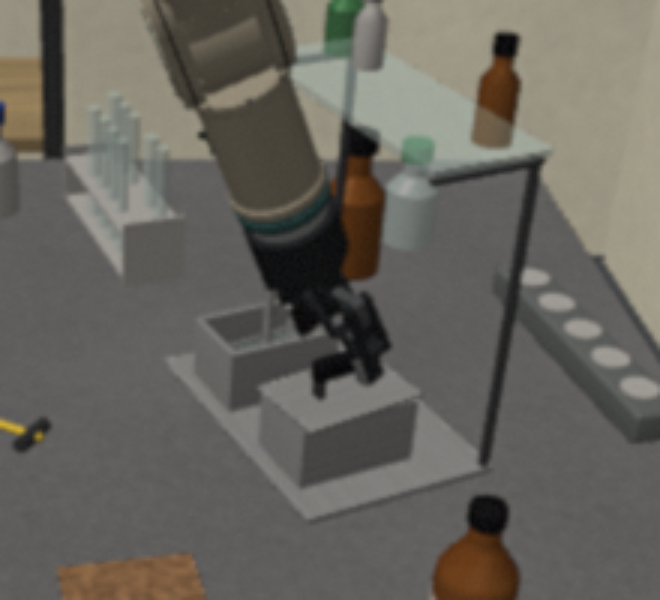

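>>> {"method": "carry_out", "body": {
  "steps": [
    [[-0.002, -0.001, -0.006, 0, 0, 0, 0], [-0.001, -0.001, -0.004, 0, 0, 0, 0], [0, 0, 0, 0, 0, 0, 60], [0, 0, 0, 0, 0, 0, 120], [0, 0, 0, 0, 0, 0, 180], [0, 0, 0, 0, 0, 0, 255], [0, 0, 0, 0, 0, 0, 255], [0, 0, 0, 0, 0, 0, 255], [0, 0, 0, 0, 0, 0, 255]]
  ]
}}

```text
t: 6.95
tcp_pos: [631.0, 182.9, 96.0]
ee_rot: [[-0.801, -0.469, 0.372], [-0.426, 0.883, 0.197], [-0.421, -0.001, -0.907]]
force: [0.1, 0.6, 0.1]
finger_gap: 12.5
```

```bash
python3 - <<'E'
from h import *
st()
E
```

```text
t 6.95 q [  3.5  43.1 -29.7 115.8  91.1  14.3  15.4] tcp [631.  182.9  96. ] gp [623.9 179.2 113.3] x [-0.801 -0.426 -0.421] z [ 0.372  0.197 -0.907] F [0.1 0.6 0.1] gap 12.52
```

>>> {"method": "carry_out", "body": {
  "steps": [
    [[0, 0, 0.006, 0, 0, 0, 255], [0, 0, 0.008, 0, 0, 0, 255], [0, 0, 0.008, 0, 0, 0, 255], [-0.002, -0.001, 0.008, 0, 0, 0, 255], [0, 0, 0, 0, 0, 0, 255]]
  ]
}}

```text
t: 7.45
tcp_pos: [626.9, 180.9, 124.2]
ee_rot: [[-0.804, -0.469, 0.367], [-0.426, 0.883, 0.195], [-0.415, -0.0, -0.91]]
force: [0.4, -0.3, -2.0]
finger_gap: 12.8
```

```bash
python3 - <<'E'
from h import *
st(); p=read_camera("wrist"); save(p,"w3"); p=read_camera("side"); cv2.imwrite("pics/s3.png",cv2.resize(p["color"][80:280,220:440][...,::-1],None,fx=3,fy=3))
E
```

```text
t 7.45 q [  5.7  40.5 -32.7 115.3  77.1  16.   29. ] tcp [626.9 180.9 124.2] gp [620.  177.2 141.4] x [-0.804 -0.426 -0.415] z [ 0.367  0.195 -0.91 ] F [ 0.4 -0.3 -2. ] gap 12.8
```

View pics/w3.png

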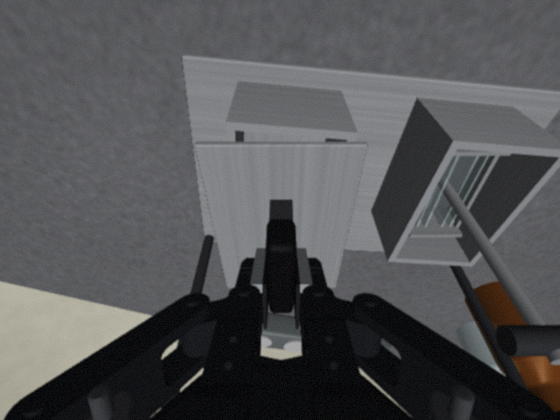

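View pics/s3.png

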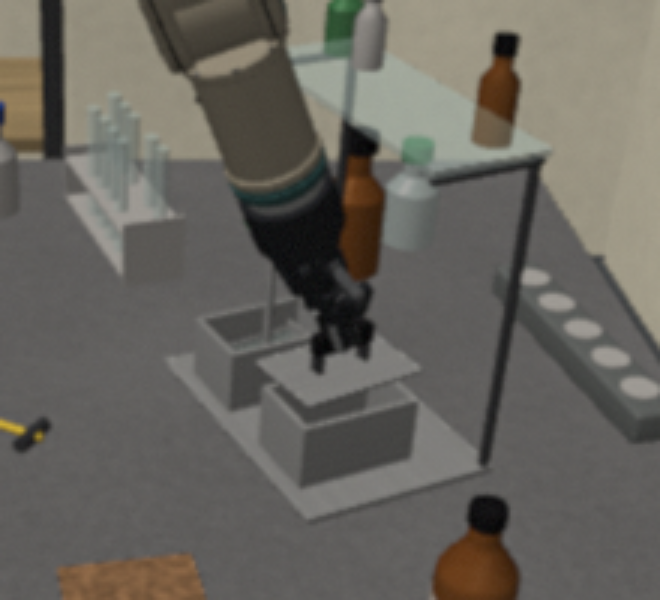

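>>> {"method": "carry_out", "body": {
  "steps": [
    [[-0.02, -0.009, 0.014, 0, 0, 0, 255], [-0.025, -0.012, 0.014, 0, 0, 0, 255], [-0.025, -0.012, 0.014, 0, 0, 0, 255], [-0.011, -0.018, 0.005, 0, 0, -8, 255], [-0.011, -0.018, 0, 0, 0, -8, 255], [-0.011, -0.018, 0, 0, 0, -8, 255], [-0.011, -0.018, 0, 0, 0, -8, 255], [-0.011, -0.018, 0, 0, 0, -8, 255]]
  ]
}}

```text
t: 8.35
tcp_pos: [500.4, 59.0, 166.7]
ee_rot: [[-0.895, 0.191, 0.403], [0.176, 0.981, -0.075], [-0.41, 0.004, -0.912]]
force: [0.5, 0.7, -1.5]
finger_gap: 12.1
```

```bash
python3 - <<'E'
from h import *
st()
E
```

```text
t 8.35 q [  5.5  27.3 -31.8 134.1  90.3  26.3 -27. ] tcp [500.4  59.  166.7] gp [492.7  60.4 184. ] x [-0.895  0.176 -0.41 ] z [ 0.403 -0.075 -0.912] F [ 0.5  0.7 -1.5] gap 12.14
```

>>> {"method": "carry_out", "body": {
  "steps": [
    [[-0.004, -0.014, 0, 0, 0, -8, 255], [-0.006, -0.014, 0, 0, 0, -8, 255], [-0.006, -0.014, 0, 0, 0, -8, 255], [-0.006, -0.014, 0, 0, 0, -8, 255], [-0.006, -0.014, 0, 0, 0, -8, 255], [-0.006, -0.014, 0, 0, 0, -8, 255], [-0.006, -0.01, -0.02, 0, 0, 0, 255], [0, 0, -0.02, 0, 0, 0, 255], [0, 0, -0.02, 0, 0, 0, 255], [0, 0, 0, 0, 0, 0, 255]]
  ]
}}

```text
t: 9.35
tcp_pos: [458.1, -35.5, 101.9]
ee_rot: [[-0.44, 0.875, 0.203], [0.802, 0.484, -0.351], [-0.405, 0.009, -0.914]]
force: [0.2, 0.6, -2.1]
finger_gap: 12.6
```

```bash
python3 - <<'E'
from h import *
st(); p=read_camera("side"); save(p,"s4")
p=read_camera("top"); W=cloud(p); save(p,"t4")
for l in ["lid","mat"]:
  for m in regions_of(l,p)[:2]:
    w=W[m["mask"]]; w=w[np.isfinite(w[:,0])]
    print(l,round(m["score"],2),np.round(np.array(m["point"])*[420,560]),len(w),cv2.minAreaRect(w[:,:2].astype(np.float32)),np.percentile(w[:,2],[10,50,90]))
E
```

```text
t 9.35 q [ -1.   36.  -22.5 133.2  79.9  37.1 -65.8] tcp [458.1 -35.5 101.9] gp [454.2 -28.9 119.2] x [-0.44   0.802 -0.405] z [ 0.203 -0.351 -0.914] F [ 0.2  0.6 -2.1] gap 12.62
lid 0.56 [171. 371.] 4254 ((577.825439453125, -265.1941833496094), (165.4474639892578, 309.004638671875), 71.28540802001953) [-1.74566303  4.01252643 69.70785843]
```

View pics/s4.png

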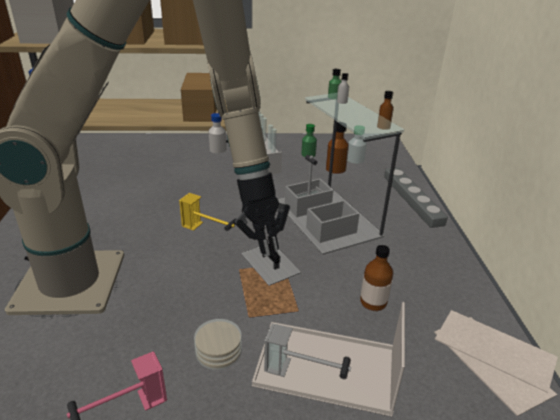

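View pics/t4.png

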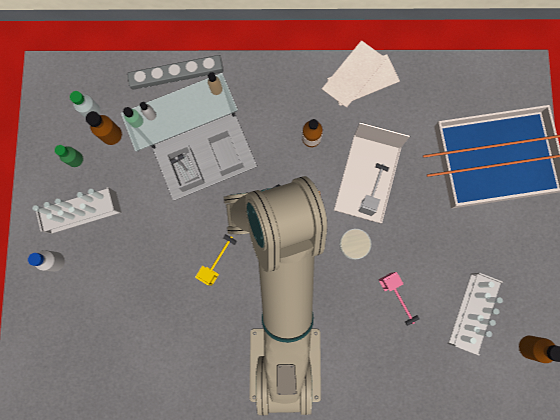

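```bash
python3 - <<'E'
from h import *
p=read_camera("side"); W=cloud(p)
w=W[240:290,235:305].reshape(-1,3); w=w[(w[:,2]>60)&(w[:,2]<92)]
c=w-np.median(w,0); 
for _ in range(3):
    A=np.c_[w[:,:2],np.ones(len(w))]; k=np.linalg.lstsq(A,w[:,2],rcond=None)[0]; r=w[:,2]-A@k; w=w[abs(r)<4]
print(len(w),cv2.minAreaRect(w[:,:2].astype(np.float32)),"slope deg",np.degrees(k[:2]),"z",np.median(w[:,2]))
E
```

```text
1055 ((459.81121826171875, -36.036346435546875), (81.80750274658203, 123.3299331665039), 28.965532302856445) slope deg [0.43991512 1.13154737] z 81.72461120974208
```

>>> {"method": "carry_out", "body": {
  "steps": [
    [[-0.002, 0, -0.015, 0, 0, 0, 255], [-0.002, 0, -0.015, 0, 0, 0, 255], [-0.002, 0, -0.015, 0, 0, 0, 255], [-0.001, 0, -0.012, 0, 0, 0, 255], [0, 0, 0, 0, 0, 0, 255], [0, 0, -0.004, 0, 0, 0, 255], [0, 0, 0, 0, 0, 0, 255]]
  ]
}}

```text
t: 10.3
tcp_pos: [458.5, -34.3, 48.6]
ee_rot: [[-0.429, 0.875, 0.223], [0.804, 0.482, -0.348], [-0.412, 0.03, -0.911]]
force: [0.2, 0.7, -2.1]
finger_gap: 12.3
```

```bash
python3 - <<'E'
from h import *
st()
p=read_camera("side"); W=cloud(p)
w=W[245:310,235:310].reshape(-1,3); w=w[(w[:,2]>10)&(w[:,2]<38)]
for _ in range(3):
    A=np.c_[w[:,:2],np.ones(len(w))]; k=np.linalg.lstsq(A,w[:,2],rcond=None)[0]; r=w[:,2]-A@k; w=w[abs(r)<4]
print(len(w),cv2.minAreaRect(w[:,:2].astype(np.float32)),"slope deg",np.degrees(k[:2]),"z",np.median(w[:,2]))
E
```

```text
t 10.3 q [ -2.2  43.7 -21.6 135.3  95.6  38.5 -83.5] tcp [458.5 -34.3  48.6] gp [454.3 -27.7  65.9] x [-0.429  0.804 -0.412] z [ 0.223 -0.348 -0.911] F [ 0.2  0.7 -2.1] gap 12.25
1037 ((460.13409423828125, -35.24860382080078), (82.04408264160156, 122.26763916015625), 28.77371597290039) slope deg [1.20162497 1.25170857] z 25.681149945351763
```

>>> {"method": "carry_out", "body": {
  "steps": [
    [[-0.001, 0, -0.008, 0, 0, 0, 255], [-0.001, 0, -0.006, 0, 0, 0, 255], [0, 0, 0, 0, 0, 0, 255], [0, 0, -0.003, 0, 0, 0, 255], [0, 0, 0, 0, 0, 0, 255]]
  ]
}}

```text
t: 10.85
tcp_pos: [458.5, -34.3, 33.6]
ee_rot: [[-0.427, 0.875, 0.227], [0.804, 0.482, -0.348], [-0.414, 0.034, -0.909]]
force: [-0.2, -0.1, -1.7]
finger_gap: 12.7
```

```bash
python3 - <<'E'
from h import *
st()
E
```

```text
t 10.85 q [ -2.1  46.1 -21.9 135.7  99.5  39.8 -87.7] tcp [458.5 -34.3  33.6] gp [454.1 -27.7  50.8] x [-0.427  0.804 -0.414] z [ 0.227 -0.348 -0.909] F [-0.2 -0.1 -1.7] gap 12.74
```

>>> {"method": "carry_out", "body": {
  "steps": [
    [[0, 0, -0.003, 0, 0, 0, 255], [0, 0, 0, 0, 0, 0, 255], [0, 0, -0.002, 0, 0, 0, 255], [0, 0, 0, 0, 0, 0, 255]]
  ]
}}

```text
t: 11.25
tcp_pos: [459.1, -34.1, 29.9]
ee_rot: [[-0.427, 0.875, 0.231], [0.803, 0.484, -0.349], [-0.417, 0.036, -0.908]]
force: [-2.6, 1.0, 6.2]
finger_gap: 12.7
```

>>> {"method": "carry_out", "body": {
  "steps": [
    [[0, 0, 0, 0, 0, 0, 200], [0, 0, 0, 0, 0, 0, 150], [0, 0, 0, 0, 0, 0, 80], [0, 0, 0, 0, 0, 0, 0], [0, 0, 0, 0, 0, 0, 0], [0, 0, 0, 0, 0, 0, 0], [-0.004, 0.006, 0.015, 0, 0, 0, 0], [-0.008, 0.012, 0.03, 0, 0, 0, 0], [-0.008, 0.012, 0.03, 0, 0, 0, 0]]
  ]
}}

```text
t: 12.15
tcp_pos: [437.3, -6.1, 103.5]
ee_rot: [[-0.426, 0.877, 0.223], [0.803, 0.48, -0.353], [-0.416, 0.029, -0.909]]
force: [0.4, 0.4, 0.2]
finger_gap: 85.5
```

```bash
python3 - <<'E'
from h import *
st()
p=read_camera("side"); W=cloud(p); save(p,"s5")
w=W[250:330,225:310].reshape(-1,3); w=w[(w[:,2]>4.8)&(w[:,2]<12)]
print(len(w),cv2.minAreaRect(w[:,:2].astype(np.float32)),"z",np.percentile(w[:,2],[5,50,95]))
E
```

```text
t 12.15 q [ -6.3  35.6 -22.9 136.   81.1  38.1 -74.1] tcp [437.3  -6.1 103.5] gp [433.    0.6 120.8] x [-0.426  0.803 -0.416] z [ 0.223 -0.353 -0.909] F [0.4 0.4 0.2] gap 85.53
976 ((462.3134460449219, -68.35564422607422), (118.91761016845703, 216.05702209472656), 8.877389907836914) z [5.00953328 6.49973896 8.86686646]
```

View pics/s5.png

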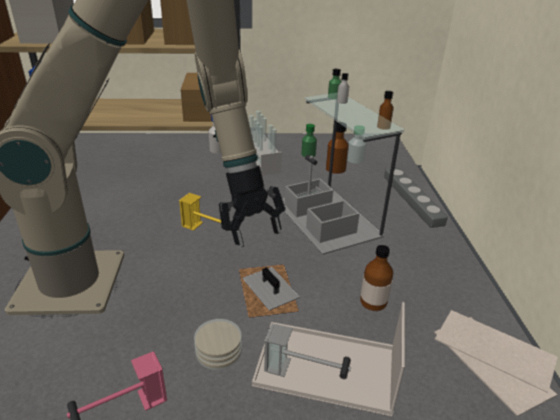

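```bash
python3 - <<'E'
from h import *
from kin import *
Rm=Rt(-20,3)
plan([540,-280,190],Rm,8)
print(ik(np.array([540,-280,171]),Rm,get_obs()["joint_positions"]))
print(ik(np.array([577,-293,27]),Rm,get_obs()["joint_positions"]))
E
```

```text
t 12.2 tot d [ 103.1 -277.    64. ] rv [12.84 18.09 40.98] rows 8 per row [ 0.0129 -0.0346  0.008 ] [1.61 2.26 5.12]
(array([ 60.31041632,  51.27528935, -65.79346502,  99.97431937,
        53.95529512,  62.7936395 ,  46.80933482]), np.float64(0.04433428573792065), np.float64(0.017084277433691113))
(array([ 52.66079788,  60.92939335, -52.31804318,  98.19864184,
        62.33859989,  51.23416942,  43.26129083]), np.float64(0.04573945135176111), np.float64(0.020406029768347832))
```

>>> {"method": "carry_out", "body": {
  "steps": [
    [[0.006, -0.015, 0.02, 1.6, 2.2, 5, 0], [0.013, -0.032, 0.015, 1.6, 2.2, 5, 0], [0.013, -0.032, 0.01, 1.6, 2.2, 5, 0], [0.013, -0.034, 0.01, 1.6, 2.2, 5, 0], [0.013, -0.034, 0.005, 1.6, 2.2, 5, 0], [0.013, -0.034, 0, 1.6, 2.2, 5, 0], [0.013, -0.034, 0, 1.6, 2.2, 5, 0], [0.01, -0.03, 0, 1.6, 2.2, 5, 0], [0, 0, 0, 0, 0, 0, 0]]
  ]
}}

```text
t: 13.1
tcp_pos: [505.7, -183.7, 148.2]
ee_rot: [[-0.846, 0.522, 0.111], [0.512, 0.852, -0.105], [-0.15, -0.032, -0.988]]
force: [-0.3, -0.4, -1.7]
finger_gap: 85.5
```

```bash
python3 - <<'E'
from h import *
st(); p,W,o=wcloud(); save(p,"w6"); np.savez("w6.npz",W=W,c=p["color"])
for l in ["carrier","crossbar","tray"]:
  for m in regions_of(l,p)[:2]:
    w=W[m["mask"]]; w=w[np.isfinite(w[:,0])]
    print(l,round(m["score"],2),np.round(np.array(m["point"])*[420,560]),len(w),np.round(np.percentile(w,[5,50,95],axis=0),1).tolist())
E
```

```text
t 13.1 q [ 40.8  35.5 -39.6 116.4  48.1  37.2  27.2] tcp [ 505.7 -183.7  148.2] gp [ 503.6 -181.7  167. ] x [-0.846  0.512 -0.15 ] z [ 0.111 -0.105 -0.988] F [-0.3 -0.4 -1.7] gap 85.54
carrier 0.65 [199. 194.] 6767 [[441.6, -290.2, 9.1], [465.3, -246.5, 75.4], [578.4, -224.9, 89.9]]
carrier 0.3 [ 50. 406.] 11728 [[436.6, -87.7, 7.1], [465.8, -49.6, 8.5], [504.3, 4.0, 44.4]]
crossbar 0.72 [198. 194.] 6654 [[441.7, -287.6, 12.2], [465.1, -246.3, 77.0], [577.8, -224.8, 89.9]]
tray 0.72 [246. 270.] 27172 [[439.6, -331.7, 4.2], [563.9, -240.1, 5.5], [684.2, -172.4, 47.9]]
tray 0.53 [ 49. 408.] 11921 [[436.3, -88.1, 7.0], [465.9, -49.7, 8.5], [504.6, 4.2, 44.4]]
```

View pics/w6.png

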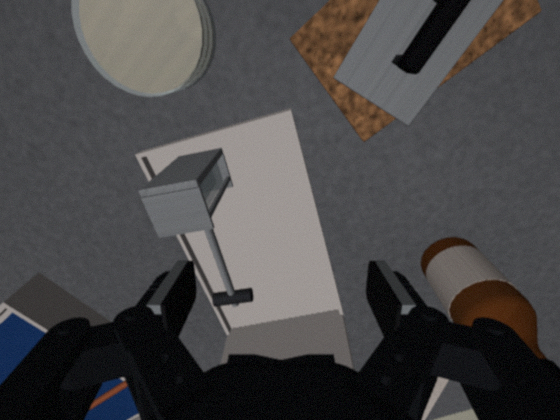

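```bash
python3 - <<'E'
from h import *
d=np.load("w6.npz");W=d["W"];c=d["c"].astype(int).sum(2)
M=np.zeros((420,560),bool);M[284:310,208:258]=1
w=W[M&(c<150)&(W[...,2]>38)&(W[...,2]<66)]
print(len(w),cv2.minAreaRect(w[:,:2].astype(np.float32)),np.percentile(w[:,2],[5,50,95]))
m=w.mean(0);e=np.linalg.eigh(np.cov((w-m)[:,:2].T))[1][:,1];print("axis",np.degrees(np.arctan2(*e[::-1])))
# stem
M[:]=0;M[232:285,205:235]=1
s=W[M&(W[...,2]>40)&(W[...,2]<60)]
m=s.mean(0);e=np.linalg.eigh(np.cov((s-m)[:,:2].T))[1][:,1];print("stem",len(s),m,np.degrees(np.arctan2(*e[::-1])),np.percentile(s[:,2],[5,50,95]))
E
```

```text
455 ((581.7125244140625, -292.2869567871094), (40.225955963134766, 15.675190925598145), 71.10066986083984) [47.20606078 52.56050083 54.52345779]
axis 68.68404362077922
stem 481 [ 533.82246132 -273.86953879   50.11558841] 160.28799412024358 [47.38487543 50.48029322 51.70328162]
```

```bash
python3 - <<'E'
from h import *
plan([580.5,-292.3,120],Rt(-20,4))
E
```

```text
t 13.3 tot d [  77.  -117.   -47.5] rv [ 3.53  3.35 10.82] rows 4 per row [ 0.0192 -0.0293 -0.0119] [0.88 0.84 2.71]
```

>>> {"method": "carry_out", "body": {
  "steps": [
    [[0.012, -0.018, 0, 0.6, 0.6, 1.9, 0], [0.014, -0.022, -0.01, 0.6, 0.6, 1.9, 0], [0.014, -0.022, -0.01, 0.6, 0.6, 1.9, 0], [0.014, -0.022, -0.01, 0.6, 0.6, 1.9, 0], [0.014, -0.02, -0.01, 0.6, 0.6, 1.9, 0], [0.006, -0.008, 0, 0.4, 0.4, 1, 0], [0, 0, 0, 0, 0, 0, 0]]
  ]
}}

```text
t: 14.0
tcp_pos: [581.6, -275.8, 107.9]
ee_rot: [[-0.947, 0.315, 0.062], [0.314, 0.949, -0.025], [-0.067, -0.004, -0.998]]
force: [-0.7, 0.2, 0.3]
finger_gap: 85.8
```

```bash
python3 - <<'E'
from h import *
st(); p,W,o=wcloud(); save(p,"w7"); c=p["color"].astype(int).sum(2)
k=(W[...,2]>40)&(W[...,2]<66)&(np.hypot(W[...,0]-580,W[...,1]+292)<32)
lab=k.astype(np.uint8)
w=W[k&(c<170)]; s=W[k&(c>=170)]
print(len(w),cv2.minAreaRect(w[:,:2].astype(np.float32)),np.percentile(w[:,2],[5,50,95]),len(s))
plan([580.5,-292.3,47],Rt(-20,4))
E
```

```text
t 14.0 q [ 48.7  49.3 -45.   97.2  45.8  49.   55.8] tcp [ 581.6 -275.8  107.9] gp [ 580.4 -275.4  126.9] x [-0.947  0.314 -0.067] z [ 0.062 -0.025 -0.998] F [-0.7  0.2  0.3] gap 85.77
929 ((578.6578369140625, -288.7242736816406), (35.133052825927734, 41.558170318603516), 27.9326229095459) [48.93971842 53.20135421 54.84752737] 536
t 14.05 tot d [  0.8 -18.1 -79.8] rv [ 0.15 -0.3  -1.69] rows 2 per row [ 0.0004 -0.0091 -0.0399] [ 0.07 -0.15 -0.85]
```

View pics/w7.png

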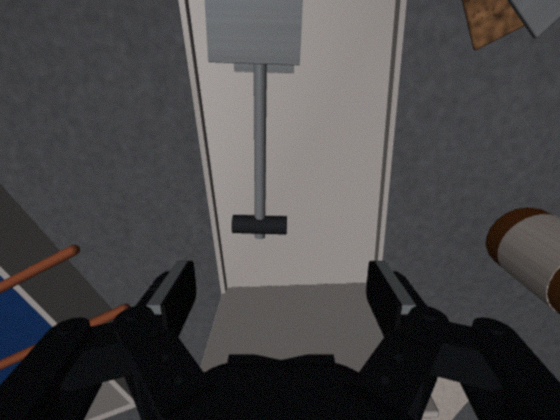

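```bash
python3 - <<'E'
from h import *
p,W,o=wcloud(); c=p["color"].astype(int).sum(2)
M=np.zeros_like(c,bool);M[208:242,226:293]=1
k=M&(c<150); w=W[k]; w=w[(w[:,2]>38)&(w[:,2]<66)]
m=cv2.minAreaRect(w[:,:2].astype(np.float32));print(len(w),m,np.percentile(w[:,2],[50,95]))
# ends
for c0 in (236,243,250,268,275,283): print(c0,np.round(W[225,c0],1))
print("stem",[np.round(W[r,260],1) for r in (90,120,150,190)])
E
```

```text
892 ((581.6544799804688, -292.3843994140625), (38.54730224609375, 14.120210647583008), 69.67776489257812) [53.36283165 54.89572313]
236 [ 574.  -306.    54.2]
243 [ 575.8 -301.4   53.6]
250 [ 577.2 -296.5   54.2]
268 [ 581.7 -284.4   53.2]
275 [ 583.4 -279.7   53. ]
283 [ 584.7 -274.    54.1]
stem [array([ 494.6, -259.2,   51. ]), array([ 511.3, -265.3,   50.5]), array([ 529.4, -271.8,   50.7]), array([ 555.6, -281.3,   50.6])]
```

>>> {"method": "carry_out", "body": {
  "steps": [
    [[0, -0.005, -0.012, 0, 0, -0.5, 0], [0, -0.005, -0.016, 0, 0, -0.5, 0], [0, -0.004, -0.016, 0, 0, -0.5, 0], [0, -0.003, -0.014, 0, 0, 0, 0], [0, 0, -0.01, 0, 0, 0, 0], [0, 0, 0, 0, 0, 0, 0]]
  ]
}}

```text
t: 14.7
tcp_pos: [578.1, -288.1, 34.0]
ee_rot: [[-0.941, 0.335, 0.057], [0.334, 0.942, -0.027], [-0.062, -0.006, -0.998]]
force: [-0.1, -1.1, 0.4]
finger_gap: 85.5
```

```bash
python3 - <<'E'
from h import *
st(); p=read_camera("wrist"); save(p,"w8")
plan([580.7,-291.3,47],Rt(-20,4))
E
```

```text
t 14.7 q [ 47.2  54.7 -40.2  98.4  51.1  42.8  51.6] tcp [ 578.1 -288.1   34. ] gp [ 577.  -287.6   53. ] x [-0.941  0.334 -0.062] z [ 0.057 -0.027 -0.998] F [-0.1 -1.1  0.4] gap 85.5
t 14.75 tot d [ 3.5 -3.5 -6.7] rv [ 0.21 -0.47 -0.45] rows 1 per row [ 0.0035 -0.0035 -0.0067] [ 0.21 -0.47 -0.45]
```

View pics/w8.png

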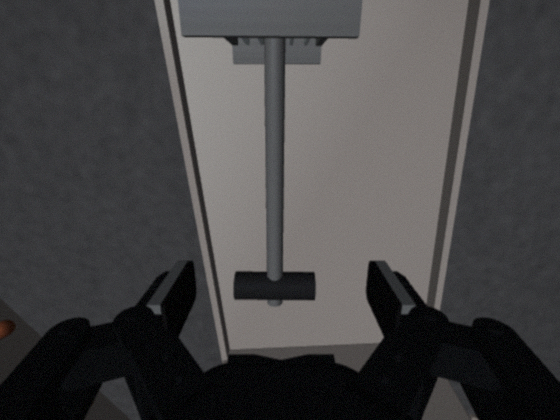

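>>> {"method": "carry_out", "body": {
  "steps": [
    [[0.003, -0.003, -0.004, 0, 0, 0, 0], [0.001, -0.001, -0.003, 0, 0, 0, 0], [0, 0, 0, 0, 0, 0, 60], [0, 0, 0, 0, 0, 0, 60], [0, 0, 0, 0, 0, 0, 60]]
  ]
}}

```text
t: 15.25
tcp_pos: [584.6, -292.7, 29.0]
ee_rot: [[-0.94, 0.335, 0.061], [0.334, 0.942, -0.028], [-0.067, -0.006, -0.998]]
force: [-0.1, 0.2, 0.5]
finger_gap: 65.2
```

```bash
python3 - <<'E'
from h import *
st(); p=read_camera("wrist"); save(p,"w9")
plan([580.7,-291.3,47],Rt(-20,4))
E
```

```text
t 15.25 q [ 47.1  55.4 -40.   97.4  51.3  42.8  51.9] tcp [ 584.6 -292.7   29. ] gp [ 583.5 -292.1   47.9] x [-0.94   0.334 -0.067] z [ 0.061 -0.028 -0.998] F [-0.1  0.2  0.5] gap 65.2
t 15.3 tot d [-2.7  0.9 -1. ] rv [ 0.25 -0.25 -0.44] rows 1 per row [-0.0027  0.0009 -0.001 ] [ 0.25 -0.25 -0.44]
```

View pics/w9.png

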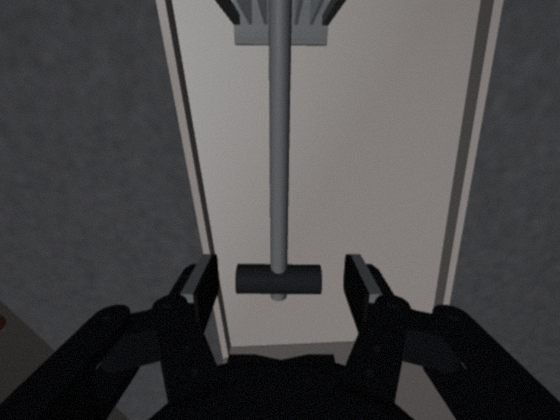

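>>> {"method": "carry_out", "body": {
  "steps": [
    [[-0.002, 0.0005, -0.001, 0, 0, 0, 100], [0, 0, 0, 0, 0, 0, 120], [0, 0, 0, 0, 0, 0, 140], [0, 0, 0, 0, 0, 0, 180], [0, 0, 0, 0, 0, 0, 255], [0, 0, 0, 0, 0, 0, 255], [0, 0, 0, 0, 0, 0, 255]]
  ]
}}

```text
t: 16.0
tcp_pos: [582.7, -292.1, 28.8]
ee_rot: [[-0.94, 0.335, 0.062], [0.333, 0.942, -0.028], [-0.068, -0.006, -0.998]]
force: [0.2, 0.5, 0.4]
finger_gap: 38.3
```

```bash
python3 - <<'E'
from h import *
st()
E
```

```text
t 16.0 q [ 47.1  55.3 -39.9  97.8  51.5  42.5  51.7] tcp [ 582.7 -292.1   28.8] gp [ 581.5 -291.6   47.8] x [-0.94   0.333 -0.068] z [ 0.062 -0.028 -0.998] F [0.2 0.5 0.4] gap 38.28
```

>>> {"method": "carry_out", "body": {
  "steps": [
    [[0, 0, 0.008, 0, 0, 0, 255], [0, 0, 0.012, 0, 0, 0, 255], [0, 0, 0.012, 0, 0, 0, 255], [0, 0, 0, 0, 0, 0, 255]]
  ]
}}

```text
t: 16.4
tcp_pos: [582.3, -291.8, 62.7]
ee_rot: [[-0.941, 0.334, 0.062], [0.333, 0.943, -0.027], [-0.067, -0.005, -0.998]]
force: [0.5, -0.7, -2.6]
finger_gap: 38.5
```

```bash
python3 - <<'E'
from h import *
st(); p=read_camera("wrist"); save(p,"w10"); p=read_camera("side"); save(p,"s10")
E
```

```text
t 16.4 q [ 48.3  52.9 -42.1  97.2  48.9  45.5  53.8] tcp [ 582.3 -291.8   62.7] gp [ 581.2 -291.3   81.6] x [-0.941  0.333 -0.067] z [ 0.062 -0.027 -0.998] F [ 0.5 -0.7 -2.6] gap 38.46
```

View pics/s10.png

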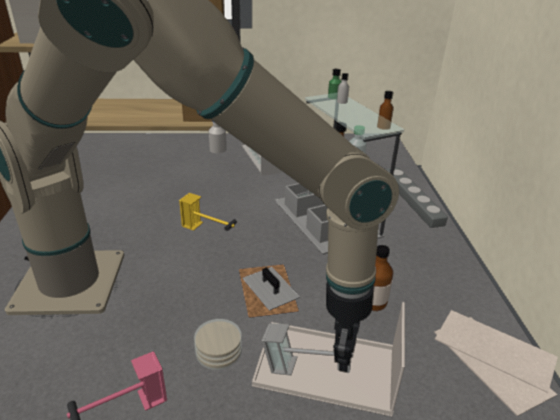

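>>> {"method": "carry_out", "body": {
  "steps": [
    [[-0.003, 0.001, 0.015, 0, 0, 0, 255], [-0.005, 0.002, 0.015, 0, 0, 0, 255], [-0.006, 0.002, 0.015, 0, 0, 0, 255], [-0.006, 0.002, 0.015, 0, 0, 0, 255], [-0.006, 0.002, 0.015, 0, 0, 0, 255], [-0.006, 0.002, 0.015, 0, 0, 0, 255], [-0.006, 0.002, 0.015, 0, 0, 0, 255], [-0.004, 0.002, 0.015, 0, 0, 0, 255], [0, 0, 0.015, 0, 0, 0, 255], [0, 0, 0.01, 0, 0, 0, 255], [0, 0, 0, 0, 0, 0, 255]]
  ]
}}

```text
t: 17.6
tcp_pos: [533.9, -275.0, 220.2]
ee_rot: [[-0.941, 0.333, 0.059], [0.332, 0.943, -0.029], [-0.065, -0.008, -0.998]]
force: [0.1, 0.7, -3.0]
finger_gap: 38.6
```

```bash
python3 - <<'E'
from h import *
st(); p=read_camera("wrist"); save(p,"w11"); p=read_camera("side"); save(p,"s11")
E
```

```text
t 17.6 q [ 55.6  39.1 -51.6  98.7  37.4  56.6  61.1] tcp [ 533.9 -275.   220.2] gp [ 532.8 -274.4  239.1] x [-0.941  0.332 -0.065] z [ 0.059 -0.029 -0.998] F [ 0.1  0.7 -3. ] gap 38.56
```

View pics/s11.png

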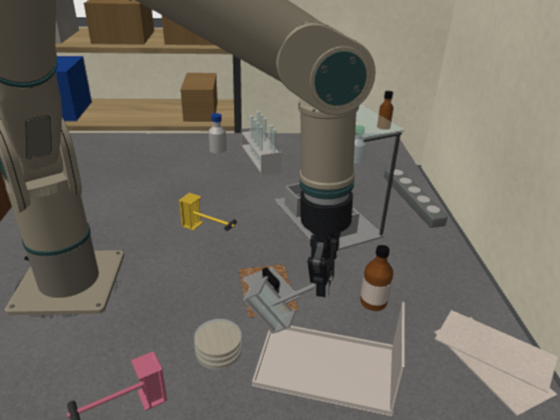

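View pics/w11.png

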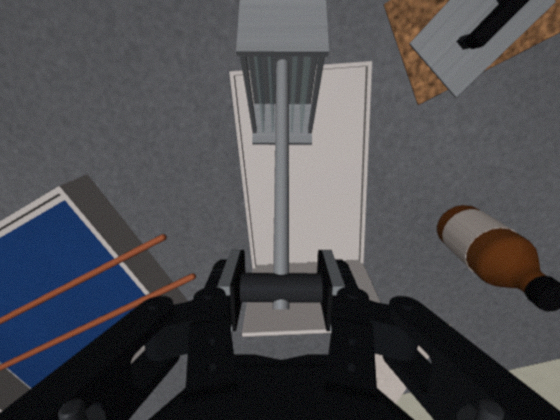

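>>> {"method": "carry_out", "body": {
  "steps": [
    [[0.0, 0.01, 0.005, 0, 0, 1, 255], [-0.001, 0.02, 0.005, 0, 0, 2, 255], [-0.001, 0.028, 0.005, 0, 0, 3, 255], [-0.001, 0.034, 0.004, 0, 0, 4.5, 255], [-0.001, 0.034, 0.003, 0, 0, 4.5, 255], [-0.001, 0.034, 0, 0, 0, 4.5, 255], [-0.001, 0.034, 0, 0, 0, 4.5, 255], [-0.001, 0.034, 0, 0, 0, 4.5, 255], [-0.001, 0.034, 0, 0, 0, 4.5, 255], [-0.001, 0.03, 0, 0, 0, 4, 255], [0, 0.02, 0, 0, 0, 3, 255], [0, 0.01, 0, 0, 0, 1.5, 255]]
  ]
}}

```text
t: 18.9
tcp_pos: [510.8, 85.3, 243.0]
ee_rot: [[-0.893, -0.446, 0.055], [-0.446, 0.895, 0.026], [-0.061, -0.001, -0.998]]
force: [-1.0, -0.0, -3.8]
finger_gap: 38.2
```

```bash
python3 - <<'E'
from h import *
from kin import *
st(); p=read_camera("wrist"); save(p,"w12"); p=read_camera("side"); save(p,"s12")
u=np.array([np.cos(np.radians(23)),np.sin(np.radians(23)),0])
g=np.array([625.4,182.2,260])-120*u; plan(g,Rt(23,43)); q0=get_obs()["joint_positions"]
for l in (0,15,30,43): Rm=Rt(23,l); print(l,[np.round(v,1) for v in ik(g+19*Rm[:,2],Rm,q0)])
E
```

```text
t 18.9 q [ 29.7  35.7 -65.1 109.   39.4  57.1  64.1] tcp [510.8  85.3 243. ] gp [509.8  84.8 262. ] x [-0.893 -0.446 -0.061] z [ 0.055  0.026 -0.998] F [-1.  -0.  -3.8] gap 38.24
t 19.0 tot d [15.5 56.1  3.1] rv [ 16.55 -35.86  -3.2 ] rows 5 per row [0.0031 0.0112 0.0006] [ 3.31 -7.17 -0.64]
0 [array([ 20.1,  37.9, -61.7, 104.2,  38. ,  61.7,  57. ]), np.float64(0.0), np.float64(0.0)]
15 [array([ 26. ,  30.8, -61.9, 116.8,  45.7,  40.4,  50.6]), np.float64(0.0), np.float64(0.0)]
30 [array([ 32.2,  28.7, -65.6, 129.7,  80.6,  25.1,  17.4]), np.float64(0.1), np.float64(0.0)]
43 [array([ 35.7,  34.7, -71.5, 141. , 126.9,  35.4, -25.6]), np.float64(0.1), np.float64(0.0)]
```

View pics/s12.png

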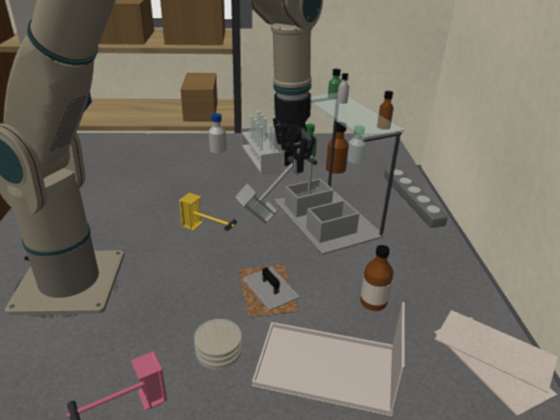

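```bash
python3 - <<'E'
from h import *
from kin import *
q0=get_obs()["joint_positions"]
u=np.array([np.cos(np.radians(23)),np.sin(np.radians(23)),0])
for off in (-90,-60,-40):
  for z in (235,260,300):
    g=np.array([625.4,182.2,z])+off*u; q=q0
    for l in (15,30,40): Rm=Rt(23,l); r=ik(g+19*Rm[:,2],Rm,q); q=r[0]; print(off,z,l,[np.round(v,1) for v in r])
E
```

```text
-90 235 15 [array([ 21.4,  34.7, -58.1, 114.6,  50.1,  39.9,  47.4]), np.float64(0.0), np.float64(0.0)]
-90 235 30 [array([ 26.7,  33.3, -61.3, 127.8,  88.4,  27. ,  11. ]), np.float64(0.0), np.float64(0.0)]
-90 235 40 [array([ 32. ,  41.1, -71.5, 136.3, 118.8,  39.1, -15.9]), np.float64(0.0), np.float64(0.0)]
-90 260 15 [array([ 23.3,  33.2, -60.8, 112.9,  46.6,  42.7,  50.5]), np.float64(0.0), np.float64(0.0)]
-90 260 30 [array([ 18.8,  24.2, -45.8, 125.9,  68.6,  15.3,  29.3]), np.float64(0.1), np.float64(0.0)]
-90 260 40 [array([ 33.7,  36.2, -71.5, 134.7, 114.1,  33.7, -12.6]), np.float64(0.0), np.float64(0.0)]
-90 300 15 [array([ 26.2,  30.9, -64.8, 109.9,  41.7,  47.2,  54.9]), np.float64(0.0), np.float64(0.0)]
-90 300 30 [array([ 27.2,  22.4, -56.4, 122.9,  53.6,  21.1,  43.9]), np.float64(0.0), np.float64(0.0)]
-90 300 40 [array([ 36.9,  28.7, -71.5, 131.8, 103.1,  25.3,  -3.4]), np.float64(0.1), np.float64(0.0)]
-60 235 15 [array([ 19.3,  37. , -57.5, 110.5,  50.4,  42.2,  48. ]), np.float64(0.0), np.float64(0.0)]
-60 235 30 [array([ 22.3,  33.5, -56.1, 123.9,  84.6,  25.2,
[... 1007 characters left out ...]
43.1, -68.7, 129.8, 115.2,  38.1, -10.3]), np.float64(0.0), np.float64(0.0)]
-40 260 15 [array([ 19.3,  37.1, -59.2, 106.2,  47.6,  46.3,  51.2]), np.float64(0.0), np.float64(0.0)]
-40 260 30 [array([ 17.6,  29.2, -48.4, 119.6,  67.7,  20.8,  31.2]), np.float64(0.0), np.float64(0.0)]
-40 260 40 [array([ 29.3,  38.6, -68.2, 128.4, 110.1,  33.6,  -6.8]), np.float64(0.0), np.float64(0.0)]
-40 300 15 [array([ 21.3,  34.9, -62.4, 103.3,  43.6,  50.6,  54.8]), np.float64(0.0), np.float64(0.0)]
-40 300 30 [array([ 22.8,  27.2, -55.3, 116.7,  56.2,  25.4,  42.3]), np.float64(0.0), np.float64(0.0)]
-40 300 40 [array([ 31. ,  32. , -67.5, 125.7,  98.8,  27. ,   2.3]), np.float64(0.0), np.float64(0.0)]
```

```bash
python3 - <<'E'
from h import *
u=np.array([np.cos(np.radians(23)),np.sin(np.radians(23)),0])
plan(np.array([625.4,182.2,262])-60*u,Rt(23,20),8)
plan(np.array([625.4,182.2,262])-60*u,Rt(23,40),8)
E
```

```text
t 19.0 tot d [64.8 77.   1.1] rv [  6.95 -14.95  -3.33] rows 8 per row [0.0081 0.0096 0.0001] [ 0.87 -1.87 -0.42]
t 19.0 tot d [70.  79.2  4.4] rv [ 15.3  -33.13  -3.23] rows 8 per row [0.0088 0.0099 0.0006] [ 1.91 -4.14 -0.4 ]
```

>>> {"method": "carry_out", "body": {
  "steps": [
    [[0.004, 0.006, 0, 1.5, -3.3, -0.3, 255], [0.008, 0.01, 0, 1.5, -3.3, -0.3, 255], [0.008, 0.01, 0, 1.5, -3.3, -0.3, 255], [0.008, 0.01, 0, 1.5, -3.3, -0.3, 255], [0.008, 0.01, 0, 1.5, -3.3, -0.3, 255], [0.008, 0.01, 0, 1.5, -3.3, -0.3, 255], [0.006, 0.008, 0, 1.5, -3.3, -0.3, 255], [0, 0, 0, 0, 0, 0, 255]]
  ]
}}

```text
t: 19.8
tcp_pos: [559.2, 137.3, 239.7]
ee_rot: [[-0.803, -0.392, 0.449], [-0.348, 0.92, 0.18], [-0.484, -0.012, -0.875]]
force: [-0.3, -1.1, -3.3]
finger_gap: 38.5
```

```bash
python3 - <<'E'
from h import *
st(); p=read_camera("wrist"); save(p,"w13"); p=read_camera("side"); save(p,"s13")
u=np.array([np.cos(np.radians(23)),np.sin(np.radians(23)),0])
plan(np.array([625.4,182.2,262])-50*u,Rt(23,40))
E
```

```text
t 19.8 q [ 20.8  26.1 -48.3 124.7  70.   19.1  29.8] tcp [559.2 137.3 239.7] gp [550.7 133.9 256.4] x [-0.803 -0.348 -0.484] z [ 0.449  0.18  -0.875] F [-0.3 -1.1 -3.3] gap 38.5
t 19.9 tot d [30.4 30.1  7.3] rv [ 4.9  -9.95  0.07] rows 2 per row [0.0152 0.0151 0.0037] [ 2.45 -4.98  0.04]
```

View pics/s13.png

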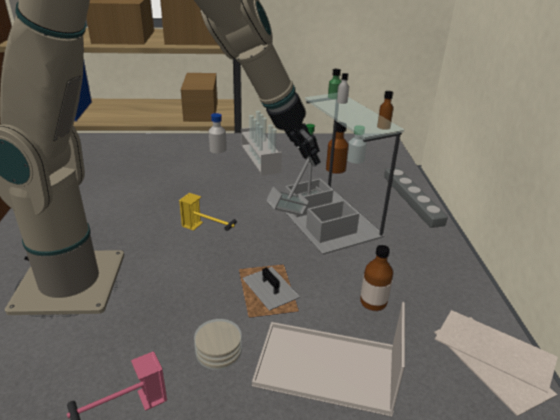

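View pics/w13.png

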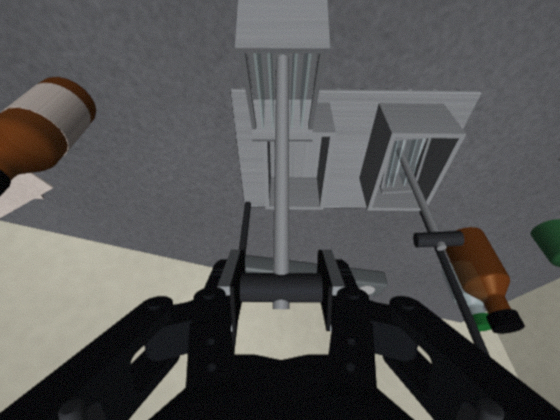

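>>> {"method": "carry_out", "body": {
  "steps": [
    [[0.005, 0.005, 0.002, 1.2, -2.5, 0, 255], [0.006, 0.006, 0.002, 1.2, -2.5, 0, 255], [0.006, 0.006, 0.002, 1.2, -2.5, 0, 255], [0.006, 0.006, 0.001, 1.2, -2.5, 0, 255], [0, 0, 0, 0, 0, 0, 255]]
  ]
}}

```text
t: 20.4
tcp_pos: [586.3, 154.3, 248.2]
ee_rot: [[-0.714, -0.378, 0.589], [-0.296, 0.926, 0.236], [-0.635, -0.006, -0.773]]
force: [0.6, -0.5, -3.7]
finger_gap: 38.6
```

```bash
cat >> h.py <<'E'
def stem_ang():
    "stem direction in world from wrist cam (cols 270-295, rows between foot and bar)"
    p,W,o=wcloud(); c=p["color"]
    M=np.zeros((420,560),bool); M[130:262,273:292]=1
    T=np.linalg.norm(W-o["tcp_pos"],axis=2); s=W[M&(T<190)]
    if len(s)<30: print("no stem",len(s)); return p
    m=np.median(s,0); d=s-m; e=np.linalg.svd(d[np.linalg.norm(d,axis=1)<90],full_matrices=False)[2][0]; e*=np.sign(e[2])
    print("stem n",len(s),"mean",np.round(m,1),"dir",np.round(e,3),"tilt",round(np.degrees(np.arccos(e[2])),1)); return p
E
python3 - <<'E'
from h import *
st(); p=stem_ang(); save(p,"w14")
u=np.array([np.cos(np.radians(23)),np.sin(np.radians(23)),0])
plan(np.array([625.4,182.2,262])-50*u,Rt(23,40))
E
```

```text
t 20.4 q [ 23.   29.4 -52.9 129.4 116.5  22.7 -15.8] tcp [586.3 154.3 248.2] gp [575.1 149.8 262.9] x [-0.714 -0.296 -0.635] z [ 0.589  0.236 -0.773] F [ 0.6 -0.5 -3.7] gap 38.56
stem n 2019 mean [566.  145.9 221.1] dir [0.104 0.034 0.994] tilt 6.3
t 20.45 tot d [ 4.3 13.7 -0.8] rv [ 0.58 -0.47  0.85] rows 1 per row [ 0.0043  0.0137 -0.0008] [ 0.58 -0.47  0.85]
```

View pics/w14.png

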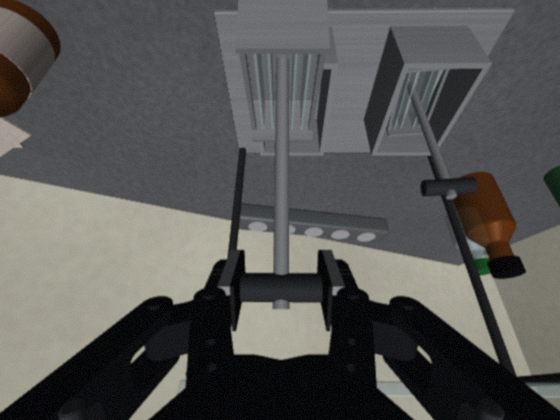

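>>> {"method": "carry_out", "body": {
  "steps": [
    [[0, 0, 0, 0, 0, 0, 170], [0, 0, 0, 0, 0, 0, 160], [0, 0, 0, 0, 0, 0, 160], [0, 0, 0, 0, 0, 0, 160]]
  ]
}}

```text
t: 20.85
tcp_pos: [587.8, 151.6, 249.0]
ee_rot: [[-0.717, -0.372, 0.589], [-0.293, 0.928, 0.23], [-0.633, -0.007, -0.774]]
force: [0.8, 0.5, -2.9]
finger_gap: 38.3
```

```bash
python3 - <<'E'
from h import *
st(); stem_ang()
E
```

```text
t 20.85 q [ 22.7  29.  -52.1 129.1 115.9  22.2 -15.5] tcp [587.8 151.6 249. ] gp [576.6 147.3 263.7] x [-0.717 -0.293 -0.633] z [ 0.589  0.23  -0.774] F [ 0.8  0.5 -2.9] gap 38.34
stem n 2011 mean [566.8 143.1 222.4] dir [0.135 0.049 0.99 ] tilt 8.3
```

>>> {"method": "carry_out", "body": {
  "steps": [
    [[0, 0, 0, 0, 0, 0, 156], [0, 0, 0, 0, 0, 0, 156], [0, 0, 0, 0, 0, 0, 153], [0, 0, 0, 0, 0, 0, 153], [0, 0, 0, 0, 0, 0, 153]]
  ]
}}

```text
t: 21.4
tcp_pos: [587.6, 152.0, 249.3]
ee_rot: [[-0.716, -0.373, 0.59], [-0.294, 0.928, 0.23], [-0.633, -0.008, -0.774]]
force: [-0.6, 0.3, -2.4]
finger_gap: 38.7
```

```bash
python3 - <<'E'
from h import *
st(); stem_ang()
E
```

```text
t 21.4 q [ 22.6  28.9 -52.  129.1 115.8  22.2 -15.4] tcp [587.6 152.  249.3] gp [576.4 147.7 264. ] x [-0.716 -0.294 -0.633] z [ 0.59   0.23  -0.774] F [-0.6  0.3 -2.4] gap 38.68
stem n 2009 mean [566.9 143.6 222.7] dir [0.132 0.048 0.99 ] tilt 8.1
```

>>> {"method": "carry_out", "body": {
  "steps": [
    [[0, 0, 0, 0, 0, 0, 150], [0, 0, 0, 0, 0, 0, 150], [0, 0, 0, 0, 0, 0, 148], [0, 0, 0, 0, 0, 0, 148], [0, 0, 0, 0, 0, 0, 148]]
  ]
}}

```text
t: 21.95
tcp_pos: [587.6, 152.0, 249.2]
ee_rot: [[-0.717, -0.373, 0.589], [-0.294, 0.928, 0.23], [-0.633, -0.008, -0.774]]
force: [0.6, -0.1, -2.7]
finger_gap: 38.5
```

```bash
python3 - <<'E'
from h import *
st(); stem_ang()
E
```

```text
t 21.95 q [ 22.6  28.9 -52.  129.1 115.9  22.2 -15.4] tcp [587.6 152.  249.2] gp [576.4 147.6 263.9] x [-0.717 -0.294 -0.633] z [ 0.589  0.23  -0.774] F [ 0.6 -0.1 -2.7] gap 38.52
stem n 2011 mean [566.8 143.5 222.4] dir [0.134 0.048 0.99 ] tilt 8.2
```

>>> {"method": "carry_out", "body": {
  "steps": [
    [[0, 0, 0, 0, 0, 0, 147], [0, 0, 0, 0, 0, 0, 146], [0, 0, 0, 0, 0, 0, 146], [0, 0, 0, 0, 0, 0, 146]]
  ]
}}

```text
t: 22.4
tcp_pos: [587.6, 152.0, 249.2]
ee_rot: [[-0.717, -0.373, 0.589], [-0.294, 0.928, 0.23], [-0.633, -0.008, -0.774]]
force: [0.0, -0.5, -3.9]
finger_gap: 38.6
```

```bash
python3 - <<'E'
from h import *
st(); stem_ang()
E
```

```text
t 22.4 q [ 22.6  28.9 -52.  129.1 115.9  22.2 -15.4] tcp [587.6 152.  249.2] gp [576.4 147.6 263.9] x [-0.717 -0.294 -0.633] z [ 0.589  0.23  -0.774] F [ 0.  -0.5 -3.9] gap 38.62
stem n 2011 mean [566.8 143.5 222.7] dir [0.134 0.048 0.99 ] tilt 8.2
```

>>> {"method": "carry_out", "body": {
  "steps": [
    [[0, 0, 0, 0, 0, 0, 145], [0, 0, 0, 0, 0, 0, 145], [0, 0, 0, 0, 0, 0, 144], [0, 0, 0, 0, 0, 0, 144]]
  ]
}}

```text
t: 22.85
tcp_pos: [587.6, 152.0, 249.2]
ee_rot: [[-0.717, -0.373, 0.589], [-0.294, 0.928, 0.23], [-0.633, -0.008, -0.774]]
force: [0.1, -0.2, -3.3]
finger_gap: 38.7
```

```bash
python3 - <<'E'
from h import *
st(); stem_ang()
E
```

```text
t 22.85 q [ 22.6  28.9 -52.  129.1 115.9  22.2 -15.4] tcp [587.6 152.  249.2] gp [576.4 147.6 263.9] x [-0.717 -0.294 -0.633] z [ 0.589  0.23  -0.774] F [ 0.1 -0.2 -3.3] gap 38.69
stem n 2009 mean [566.7 143.5 222.4] dir [0.135 0.05  0.99 ] tilt 8.3
```

>>> {"method": "carry_out", "body": {
  "steps": [
    [[0, 0, 0, 0, 0, 0, 200], [0, 0, 0, 0, 0, 0, 255], [0.0, 0.003, 0, 0.7, -1.6, 0.2, 255], [0.0, 0.004, 0, 0.7, -1.6, 0.2, 255], [0.0, 0.004, 0, 0.7, -1.6, 0.2, 255], [0, 0, 0, 0, 0, 0, 255]]
  ]
}}

```text
t: 23.5
tcp_pos: [588.1, 163.3, 250.0]
ee_rot: [[-0.655, -0.381, 0.652], [-0.274, 0.924, 0.265], [-0.704, -0.005, -0.71]]
force: [0.7, 0.0, -3.3]
finger_gap: 38.3
```

```bash
python3 - <<'E'
from h import *
st(); p=stem_ang(); save(p,"w15"); p=read_camera("side"); cv2.imwrite("pics/s15.png",cv2.resize(p["color"][60:260,220:440][...,::-1],None,fx=3,fy=3))
u=np.array([np.cos(np.radians(23)),np.sin(np.radians(23)),0])
plan(np.array([625.4,182.2,262])-50*u,Rt(23,45))
E
```

```text
t 23.5 q [ 26.5  34.1 -60.7 133.3 128.6  33.  -26.2] tcp [588.1 163.3 250. ] gp [575.7 158.2 263.5] x [-0.655 -0.274 -0.704] z [ 0.652  0.265 -0.71 ] F [ 0.7  0.  -3.3] gap 38.33
stem n 2010 mean [569.4 155.3 221.6] dir [0.063 0.018 0.998] tilt 3.8
t 23.6 tot d [ 2.9  5.  -2.1] rv [ 0.43 -0.07  0.65] rows 1 per row [ 0.0029  0.005  -0.0021] [ 0.43 -0.07  0.65]
```

View pics/s15.png

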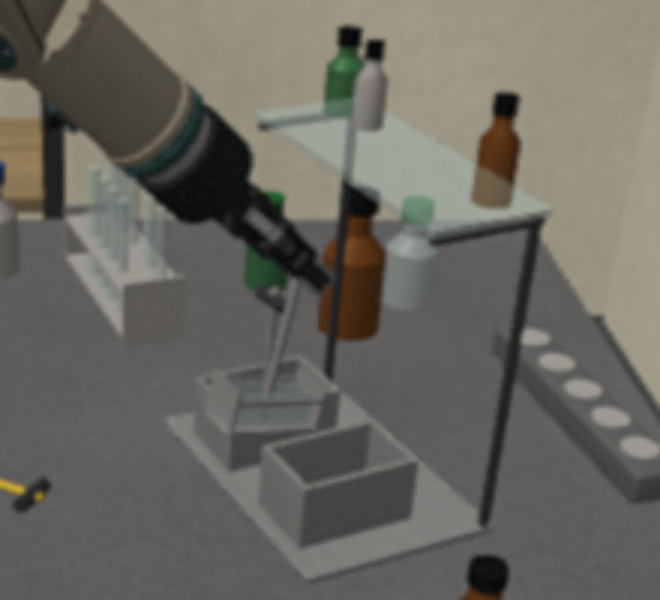

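```bash
cat > rim.py <<'E'
from h import *
def fit(W,lab):
    k=(W[...,2]>67)&(W[...,2]<73.5)&(np.hypot(W[...,0]-625,W[...,1]-182)<85)
    w=W[k]; 
    def rel(w,yaw=23):
        a=np.radians(yaw);d=w[:,:2]-[625.4,182.2];return np.c_[d@[np.cos(a),np.sin(a)],d@[-np.sin(a),np.cos(a)]]
    q=rel(w); q=q[(abs(q[:,0])<75)&(abs(q[:,1])<52)]
    print(lab,len(q)," rect",cv2.minAreaRect(q.astype(np.float32)))
    for nm,i,lo,hi in(("x-",0,-70,-40),("x+",0,40,70),("y-",1,-50,-24),("y+",1,24,50)):
        s=q[(q[:,i]>lo)&(q[:,i]<hi)&(abs(q[:,1-i])<(26 if i==0 else 45))]
        if len(s)>5: print(nm,len(s),np.round(np.percentile(s[:,i],[10,50,90]),1))
p=read_camera("side"); fit(cloud(p),"side")
p=read_camera("top"); fit(cloud(p),"top"); save(p,"t16")
p,W,o=wcloud(); fit(W,"wrist"); save(p,"w16")
E
python3 rim.py
```

```text
side 222  rect ((5.277229309082031, -1.6174850463867188), (80.15486145019531, 117.67692565917969), 88.78260803222656)
x- 29 [-53.  -50.9 -47.4]
x+ 32 [55.5 58.1 60.9]
y- 68 [-39.5 -37.  -34.2]
y+ 54 [29.8 32.1 36.2]
top 48  rect ((38.25982666015625, 0.5683212280273438), (43.79682159423828, 72.01586151123047), 0.20879819989204407)
x+ 18 [54.  56.5 58.6]
y- 8 [-35.2 -33.9 -32.2]
wrist 593  rect ((5.430965423583984, 0.9821128845214844), (71.54596710205078, 114.86260223388672), 89.65538787841797)
y- 45 [-34.4 -34.  -33.5]
y+ 431 [31.8 34.1 36.2]
```

View pics/w16.png

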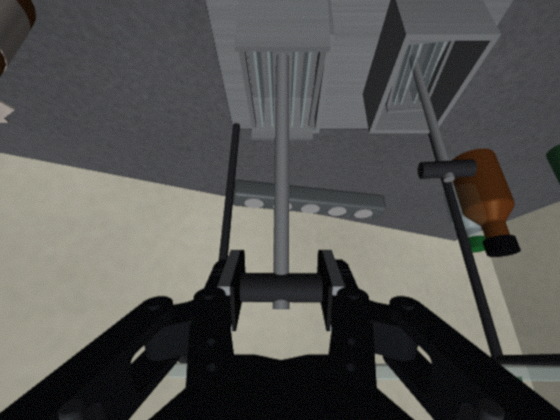

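```bash
python3 - <<'E'
from h import *
from kin import *
u=np.array([np.cos(np.radians(23)),np.sin(np.radians(23)),0])
Rm=Rt(23,47); g=np.array([628.4,182.9,236])+4*u
plan(g,Rm); q0=get_obs()["joint_positions"]
q=ik(g+19*Rm[:,2],Rm,q0); print(np.round(q[0],1),q[1:])
g[2]=158; q=ik(g+19*Rm[:,2],Rm,q[0]); print(np.round(q[0],1),q[1:])
E
```

```text
t 23.75 tot d [ 55.4  27.  -28.4] rv [ 1.21 -1.8   0.68] rows 2 per row [ 0.0277  0.0135 -0.0142] [ 0.61 -0.9   0.34]
[ 23.   43.6 -59.7 129.  134.9  37.9 -27. ] (np.float64(0.005067889289007519), np.float64(0.0016863459009579546))
[ 20.6  55.3 -57.7 131.4 144.5  49.  -30.2] (np.float64(0.008045329372306077), np.float64(0.003220808458800812))
```

>>> {"method": "carry_out", "body": {
  "steps": [
    [[0, 0, -0.01, 0, 0, 0, 255], [0.001, 0.001, -0.012, 0.3, -0.5, 0.2, 255], [0.007, 0.003, -0.004, 0.3, -0.5, 0.2, 255], [0.01, 0.005, 0, 0.3, -0.4, 0.2, 255], [0.01, 0.005, 0, 0.3, -0.4, 0.1, 255], [0.01, 0.005, 0, 0, 0, 0, 255], [0.007, 0.004, 0, 0, 0, 0, 255], [0, 0, 0, 0, 0, 0, 255]]
  ]
}}

```text
t: 24.55
tcp_pos: [642.7, 187.5, 229.1]
ee_rot: [[-0.622, -0.388, 0.68], [-0.265, 0.922, 0.283], [-0.737, -0.004, -0.676]]
force: [0.3, -0.4, -2.1]
finger_gap: 38.7
```

```bash
python3 - <<'E'
from h import *
u=np.array([np.cos(np.radians(23)),np.sin(np.radians(23)),0])
st(); p=stem_ang(); save(p,"w17"); p=read_camera("side"); cv2.imwrite("pics/s17.png",cv2.resize(p["color"][60:260,220:440][...,::-1],None,fx=3,fy=3))
plan(np.array([628.4,182.9,236])+4*u,Rt(23,47))
E
```

```text
t 24.55 q [ 22.6  41.6 -59.  128.4 133.1  37.9 -25.7] tcp [642.7 187.5 229.1] gp [629.8 182.2 242. ] x [-0.622 -0.265 -0.737] z [ 0.68   0.283 -0.676] F [ 0.3 -0.4 -2.1] gap 38.68
stem n 2019 mean [625.4 180.1 199.6] dir [ 0.004 -0.007  1.   ] tilt 0.5
t 24.65 tot d [ 3.7  2.9 -5.4] rv [0.09 0.44 0.14] rows 1 per row [ 0.0037  0.0029 -0.0054] [0.09 0.44 0.14]
```

View pics/s17.png

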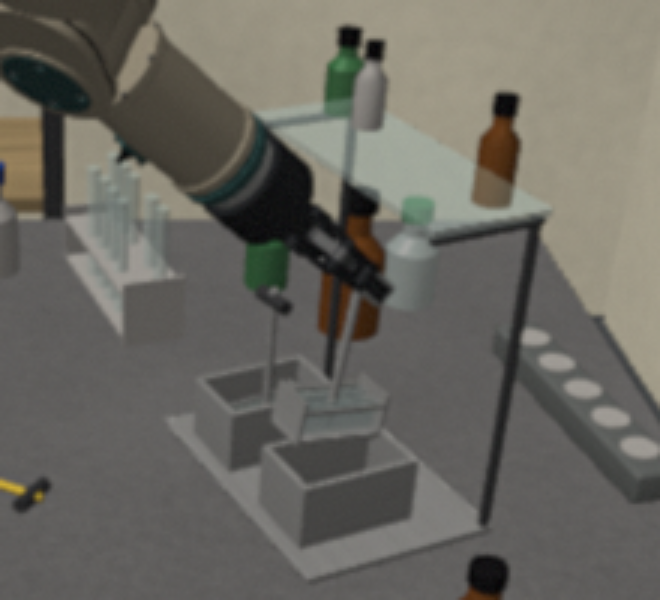

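View pics/w17.png

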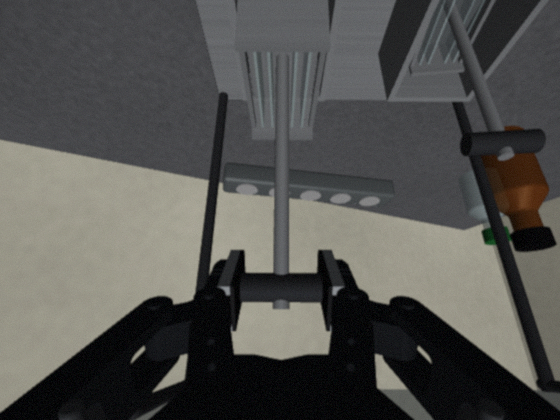

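```bash
python3 - <<'E'
from h import *
p=read_camera("side"); W=cloud(p); u=np.array([np.cos(np.radians(23)),np.sin(np.radians(23))]);v=np.array([-u[1],u[0]])
k=np.zeros((420,560),bool);k[60:260,290:370]=1
d=W[...,:2]-[628.4,182.9]; X=d@u;Y=d@v;Z=W[...,2]
for z0,z1 in((96,106),(106,116),(116,126),(126,135)):
    m=k&(Z>z0)&(Z<z1)&(abs(X)<60)&(abs(Y)<50); print("foot",z0,m.sum(),np.round(np.percentile(X[m],[1,5,50,95,99]),1),np.round(np.percentile(Y[m],[1,5,50,95,99]),1))
m=k&(Z>145)&(Z<215)&(abs(X)<25)&(abs(Y)<20)
P=np.c_[X[m],Y[m],Z[m]]; c=np.median(P,0);P=P[np.hypot(P[:,0]-c[0],P[:,1]-c[1])<15]; e=np.linalg.svd(P-P.mean(0),full_matrices=False)[2][0];e*=np.sign(e[2]);print("stem",len(P),P.mean(0),e)
m=k&(Z>80)&(Z<150)&(abs(X)<60)&(abs(Y)<50);print("foot zmin",np.percentile(Z[m],[1,99]))
E
```

```text
foot 96 92 [-58.  -46.2  -1.7  22.4  24.1] [-25.2 -24.7 -20.7 -13.3   3.2]
foot 106 148 [-59.2 -58.6 -32.8  23.7  26.7] [-25.4 -24.  -16.2  12.5  20.5]
foot 116 174 [-58.3 -57.8  -4.5  26.3  27.2] [-24.8 -23.4 -14.   18.   19.5]
foot 126 227 [-56.7 -55.7 -20.8  27.8  29.3] [-26.2 -24.3  -7.3  18.8  20.4]
stem 86 [ -7.84406188  -3.96767425 179.51146562] [0.15187461 0.0068855  0.98837579]
foot zmin [ 97.76256091 145.2394325 ]
```

```bash
python3 - <<'E'
from h import *
from kin import *
u=np.array([np.cos(np.radians(23)),np.sin(np.radians(23)),0])
Rm=Rt(23,52.5); g=np.array([628.4,182.9,240])+5*u
plan(g,Rm); q0=get_obs()["joint_positions"]
q=ik(g+19*Rm[:,2],Rm,q0); print(np.round(q[0],1),q[1:])
g[2]=158; q=ik(g+19*Rm[:,2],Rm,q[0]); print(np.round(q[0],1),q[1:])
E
```

```text
t 24.7 tot d [6.2 4.  0.3] rv [ 2.26 -4.67  0.14] rows 1 per row [0.0062 0.004  0.0003] [ 2.26 -4.67  0.14]
[ 24.8  48.  -63.2 132.6 143.5  46.9 -31.6] (np.float64(0.006817151642838869), np.float64(0.0032019419655948734))
[ 21.7  60.2 -59.1 134.5 152.9  57.9 -32.9] (np.float64(0.00793248329944391), np.float64(0.0030473941904992042))
```

>>> {"method": "carry_out", "body": {
  "steps": [
    [[0, 0, 0, 0, 0, 0, 255], [0, 0, 0, 0, 0, 0, 255], [0, 0, 0, 0, 0, 0, 255], [0.0015, 0.001, 0, 0.6, -1.2, 0, 255], [0.0015, 0.001, 0, 0.6, -1.2, 0, 255], [0.0015, 0.001, 0, 0.5, -1.2, 0, 255], [0.001, 0.001, 0, 0.5, -1, 0, 255], [0, 0, 0, 0, 0, 0, 255]]
  ]
}}

```text
t: 25.5
tcp_pos: [644.8, 189.4, 228.0]
ee_rot: [[-0.561, -0.388, 0.731], [-0.237, 0.922, 0.307], [-0.793, -0.001, -0.609]]
force: [0.6, -0.1, -4.1]
finger_gap: 38.3
```

```bash
cat >> h.py <<'E'
def side_car(zf=(95,135),zs=(145,215)):
    p=read_camera("side"); W=cloud(p); u=np.array([np.cos(np.radians(23)),np.sin(np.radians(23))]);v=np.array([-u[1],u[0]])
    o=get_obs(); gp=o["tcp_pos"]-19*o["ee_rot"][:,2]; g=gp[:2]-[628.4,182.9]; print("bar X,Y,Z",np.round([g@u,g@v,gp[2]],1),"lean",round(np.degrees(np.arccos(-o["ee_rot"][2,2])),1))
    k=np.zeros((420,560),bool);k[60:260,290:370]=1
    d=W[...,:2]-[628.4,182.9]; X=d@u;Y=d@v;Z=W[...,2]
    m=k&(Z>zf[0])&(Z<zf[1])&(abs(X)<70)&(abs(Y)<32)
    if m.sum()>20: print("foot",m.sum(),"X",np.round(np.percentile(X[m],[1,5,95,99]),1),"Y",np.round(np.percentile(Y[m],[1,5,95,99]),1))
    m=k&(Z>zs[0])&(Z<zs[1])&(abs(X)<30)&(abs(Y)<20)
    P=np.c_[X[m],Y[m],Z[m]]; 
    for _ in range(3):
        c=P.mean(0); e=np.linalg.svd(P-c,full_matrices=False)[2][0];e*=np.sign(e[2]); r=np.linalg.norm(np.cross(P-c,e),axis=1); P=P[r<9]
    print("stem",len(P),np.round(c,1),np.round(e,3),"tilt x,y deg",np.round(np.degrees(e[:2]),1)); return p
E
python3 - <<'E'
from h import *
st(); p=side_car()
E
```

```text
t 25.5 q [ 24.   46.2 -62.2 131.8 141.7  46.7 -30.7] tcp [644.8 189.4 228. ] gp [630.9 183.6 239.5] x [-0.561 -0.237 -0.793] z [ 0.731  0.307 -0.609] F [ 0.6 -0.1 -4.1] gap 38.3
bar X,Y,Z [  2.6  -0.4 239.8] lean 52.5
foot 676 X [-45.1 -44.   38.7  41.4] Y [-25.  -23.   17.3  20.6]
stem 81 [  0.8  -2.8 179.9] [ 0.063 -0.004  0.998] tilt x,y deg [ 3.6 -0.2]
```

>>> {"method": "carry_out", "body": {
  "steps": [
    [[0, 0, -0.008, 0, 0, 0, 255], [0, 0, -0.008, 0, 0, 0, 255], [0, 0, -0.006, 0, 0, 0, 255], [0, 0, 0, 0, 0, 0, 255]]
  ]
}}

```text
t: 25.95
tcp_pos: [645.3, 188.9, 204.5]
ee_rot: [[-0.561, -0.387, 0.732], [-0.237, 0.922, 0.305], [-0.793, -0.002, -0.61]]
force: [-0.5, 0.1, -3.0]
finger_gap: 38.6
```

```bash
python3 - <<'E'
from h import *
st(); p=side_car((78,110),(125,190)); cv2.imwrite("pics/s18.png",cv2.resize(p["color"][60:260,220:440][...,::-1],None,fx=3,fy=3))
E
```

```text
t 25.95 q [ 23.1  49.5 -61.2 132.5 144.2  50.1 -31.3] tcp [645.3 188.9 204.5] gp [631.4 183.1 216.1] x [-0.561 -0.237 -0.793] z [ 0.732  0.305 -0.61 ] F [-0.5  0.1 -3. ] gap 38.56
bar X,Y,Z [  3.   -0.9 216.6] lean 52.5
foot 576 X [-45.5 -44.3  38.8  40.3] Y [-25.5 -23.9  17.8  20.6]
stem 73 [  0.7  -3.8 158.1] [0.052 0.004 0.999] tilt x,y deg [3.  0.3]
```

View pics/s18.png

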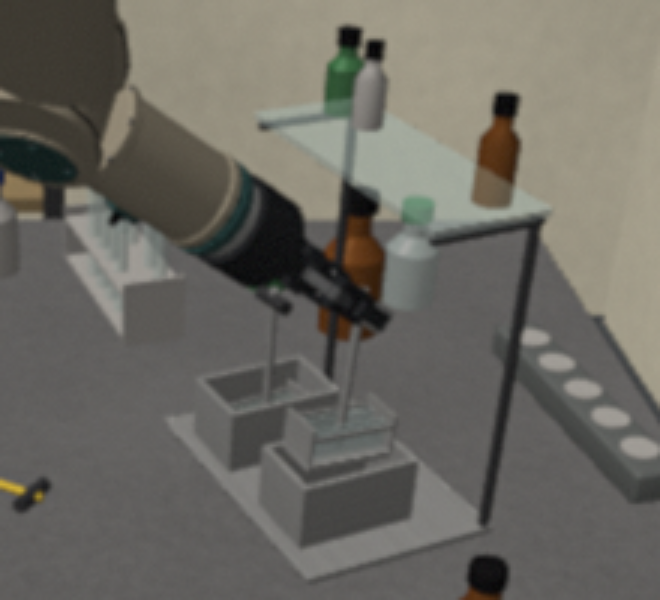

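>>> {"method": "carry_out", "body": {
  "steps": [
    [[0, 0, -0.007, 0, 0, 0, 255], [0, 0.0003, -0.008, 0, 0, 0, 255], [0, 0.0003, -0.008, 0, 0, 0, 255], [0, 0, -0.006, 0, 0, 0, 255], [0, 0, 0, 0, 0, 0, 255]]
  ]
}}

```text
t: 26.5
tcp_pos: [645.7, 189.7, 173.4]
ee_rot: [[-0.561, -0.386, 0.732], [-0.237, 0.922, 0.305], [-0.793, -0.002, -0.609]]
force: [-0.5, -0.2, -2.9]
finger_gap: 38.0
```

```bash
python3 - <<'E'
from h import *
st(); p=side_car((76,95),(100,160)); cv2.imwrite("pics/s19.png",cv2.resize(p["color"][60:260,220:440][...,::-1],None,fx=3,fy=3))
E
```

```text
t 26.5 q [ 21.8  54.1 -59.9 133.2 147.5  54.4 -31.9] tcp [645.7 189.7 173.4] gp [631.8 183.9 185. ] x [-0.561 -0.237 -0.793] z [ 0.732  0.305 -0.609] F [-0.5 -0.2 -2.9] gap 38.01
bar X,Y,Z [  3.6  -0.3 185.5] lean 52.5
foot 78 X [-43.3 -42.4  41.9  43. ] Y [-23.6 -22.8  17.4  21.4]
stem 64 [  1.7  -3.7 131.3] [0.073 0.012 0.997] tilt x,y deg [4.2 0.7]
```

View pics/s19.png

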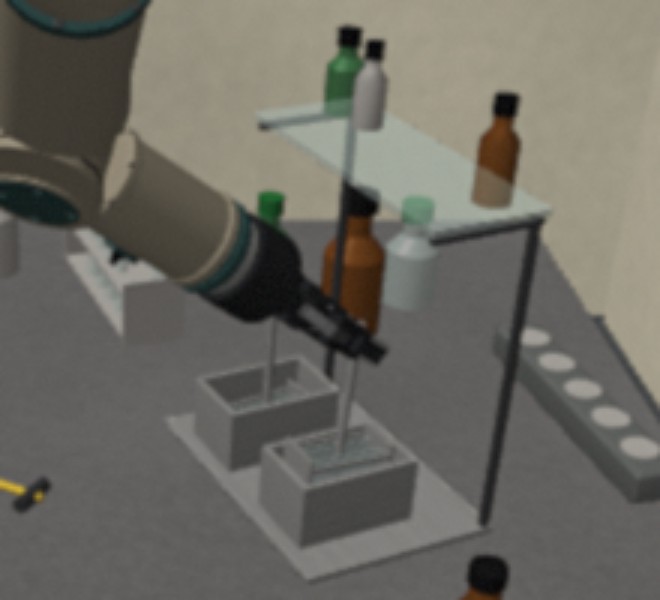

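>>> {"method": "carry_out", "body": {
  "steps": [
    [[-0.0003, 0, -0.007, 0, 0, 0, 255], [-0.0003, 0, -0.007, 0, 0, 0, 255], [0, 0, -0.003, 0, 0, 0, 255], [0, 0, 0, 0, 0, 0, 255], [0, 0, 0, 0, 0, 0, 255]]
  ]
}}

```text
t: 27.05
tcp_pos: [645.5, 189.9, 155.9]
ee_rot: [[-0.56, -0.386, 0.733], [-0.237, 0.922, 0.305], [-0.794, -0.003, -0.608]]
force: [-0.0, -0.3, -3.3]
finger_gap: 38.6
```

>>> {"method": "carry_out", "body": {
  "steps": [
    [[0, 0, -0.003, 0, 0, 0, 255], [0, 0, 0, 0, 0, 0, 255], [0, 0, -0.002, 0, 0, 0, 255], [0, 0, 0, 0, 0, 0, 255]]
  ]
}}

```text
t: 27.45
tcp_pos: [645.9, 189.9, 151.2]
ee_rot: [[-0.559, -0.386, 0.734], [-0.236, 0.923, 0.305], [-0.795, -0.003, -0.607]]
force: [-0.6, 0.7, -4.1]
finger_gap: 38.7
```

>>> {"method": "carry_out", "body": {
  "steps": [
    [[0, 0, -0.001, 0, 0, 0, 160], [0, 0, 0, 0, 0, 0, 148], [0, 0, -0.001, 0, 0, 0, 146], [0, 0, 0, 0, 0, 0, 146], [0, 0, -0.001, 0, 0, 0, 146], [0, 0, 0, 0, 0, 0, 146]]
  ]
}}

```text
t: 28.05
tcp_pos: [646.1, 189.9, 148.3]
ee_rot: [[-0.559, -0.386, 0.734], [-0.236, 0.923, 0.305], [-0.795, -0.003, -0.607]]
force: [-0.1, 0.4, -3.6]
finger_gap: 38.6
```

```bash
python3 - <<'E'
from h import *
st(); side_car((76,95),(85,140))
E
```

```text
t 28.05 q [ 20.9  57.8 -58.7 133.6 150.5  57.8 -32.3] tcp [646.1 189.9 148.3] gp [632.1 184.1 159.8] x [-0.559 -0.236 -0.795] z [ 0.734  0.305 -0.607] F [-0.1  0.4 -3.6] gap 38.62
bar X,Y,Z [  3.9  -0.3 159.9] lean 52.7
stem 57 [  2.8  -3.3 111.2] [ 0.055 -0.008  0.998] tilt x,y deg [ 3.2 -0.5]
```

>>> {"method": "carry_out", "body": {
  "steps": [
    [[0, 0, -0.001, 0, 0, 0, 146], [0, 0, 0, 0, 0, 0, 146], [0, 0, -0.001, 0, 0, 0, 146], [0, 0, 0, 0, 0, 0, 146]]
  ]
}}

```text
t: 28.5
tcp_pos: [646.4, 190.3, 147.0]
ee_rot: [[-0.557, -0.386, 0.735], [-0.236, 0.922, 0.306], [-0.796, -0.003, -0.605]]
force: [-0.4, -0.2, -4.2]
finger_gap: 38.7
```

>>> {"method": "carry_out", "body": {
  "steps": [
    [[0, 0, -0.0015, 0, 0, 0, 146], [0, 0, 0, 0, 0, 0, 146], [0, 0, -0.0015, 0, 0, 0, 146], [0, 0, 0, 0, 0, 0, 146]]
  ]
}}

```text
t: 28.9
tcp_pos: [648.0, 191.4, 147.1]
ee_rot: [[-0.551, -0.387, 0.739], [-0.236, 0.922, 0.307], [-0.801, -0.005, -0.599]]
force: [-0.2, -0.6, -1.9]
finger_gap: 38.4
```

>>> {"method": "carry_out", "body": {
  "steps": [
    [[0, 0, 0, 0, 0, 0, 143], [0, 0, 0, 0, 0, 0, 142], [0, 0, 0, 0, 0, 0, 141], [0, 0, 0, 0, 0, 0, 140], [0, 0, 0, 0, 0, 0, 140]]
  ]
}}

```text
t: 29.4
tcp_pos: [647.8, 191.3, 147.0]
ee_rot: [[-0.551, -0.387, 0.739], [-0.236, 0.922, 0.307], [-0.8, -0.005, -0.599]]
force: [-0.9, -1.1, 0.9]
finger_gap: 38.8
```

```bash
python3 - <<'E'
from h import *
st(); side_car((76,95),(85,140))
E
```

```text
t 29.4 q [ 20.8  58.4 -58.7 133.7 151.3  58.6 -32.4] tcp [647.8 191.3 147. ] gp [633.8 185.4 158.4] x [-0.551 -0.236 -0.8  ] z [ 0.739  0.307 -0.599] F [-0.9 -1.1  0.9] gap 38.82
bar X,Y,Z [  6.    0.2 158.4] lean 53.2
stem 52 [  5.1  -2.5 109.3] [ 0.05  -0.011  0.999] tilt x,y deg [ 2.8 -0.6]
```

>>> {"method": "carry_out", "body": {
  "steps": [
    [[0, 0, 0, 0, 0, 0, 138], [0, 0, 0, 0, 0, 0, 136], [0, 0, 0, 0, 0, 0, 134], [0, 0, 0, 0, 0, 0, 132], [0, 0, 0, 0, 0, 0, 130]]
  ]
}}

```text
t: 29.95
tcp_pos: [648.4, 191.6, 147.2]
ee_rot: [[-0.551, -0.387, 0.74], [-0.235, 0.922, 0.307], [-0.801, -0.005, -0.599]]
force: [0.1, 0.6, -0.1]
finger_gap: 41.9
```

```bash
python3 - <<'E'
from h import *
st(); p=side_car((76,95),(85,140)); cv2.imwrite("pics/s20.png",cv2.resize(p["color"][60:260,220:440][...,::-1],None,fx=3,fy=3)); p=read_camera("wrist"); save(p,"w20")
E
```

```text
t 29.95 q [ 20.8  58.5 -58.7 133.6 151.3  58.6 -32.4] tcp [648.4 191.6 147.2] gp [634.3 185.7 158.5] x [-0.551 -0.235 -0.801] z [ 0.74   0.307 -0.599] F [ 0.1  0.6 -0.1] gap 41.94
bar X,Y,Z [  6.5   0.3 158.5] lean 53.2
stem 54 [ -0.6  -2.7 111.7] [-0.008 -0.004  1.   ] tilt x,y deg [-0.5 -0.2]
```

View pics/s20.png

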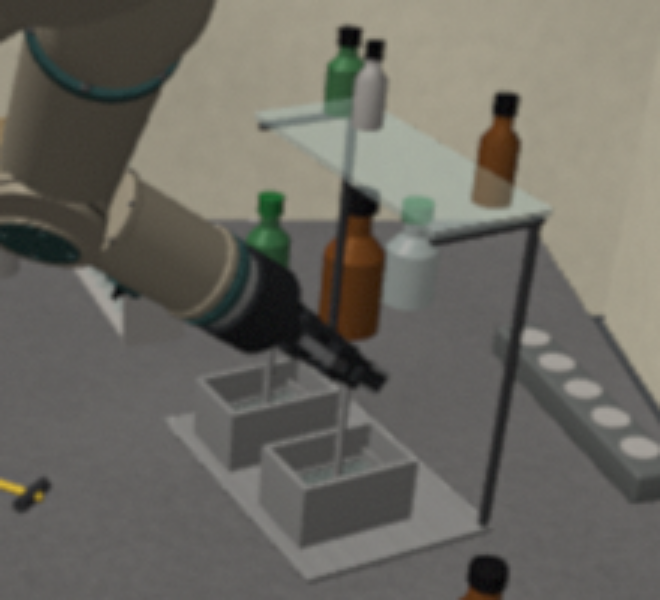

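View pics/w20.png

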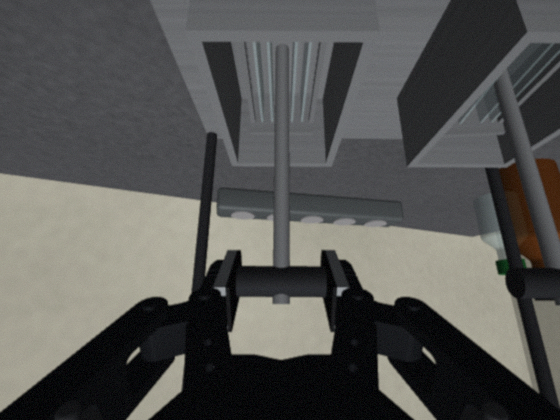

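>>> {"method": "carry_out", "body": {
  "steps": [
    [[0, 0, 0, 0, 0, 0, 115], [0, 0, 0, 0, 0, 0, 90], [0, 0, 0, 0, 0, 0, 60], [0, 0, 0, 0, 0, 0, 60], [-0.007, -0.003, 0.006, 0, 0, 0, 60], [-0.015, -0.006, 0.012, 0, 0, 0, 60], [-0.015, -0.006, 0.012, 0, 0, 0, 60], [-0.015, -0.006, 0.012, 0, 0, 0, 60], [-0.015, -0.006, 0.012, 0, 0, 0, 60], [0, 0, 0, 0, 0, 0, 60]]
  ]
}}

```text
t: 31.05
tcp_pos: [589.9, 160.2, 203.8]
ee_rot: [[-0.56, -0.381, 0.736], [-0.24, 0.924, 0.296], [-0.793, -0.011, -0.609]]
force: [0.4, 0.3, -0.3]
finger_gap: 65.1
```

```bash
python3 - <<'E'
from h import *
st(); p=side_car((76,95),(85,145)); save(p,"s21"); W=cloud(p)
w=W[250:330,225:310].reshape(-1,3); m=(w[:,2]>32)&(w[:,2]<50); print("lid bar",w[m].mean(0))
p=read_camera("top"); save(p,"t21"); W=cloud(p)
for l in ["lid","mat","bottle","dishes","carrier"]:
  for r in regions_of(l,p)[:4]:
    w=W[r["mask"]]; w=w[np.isfinite(w[:,0])]; print(l,round(r["score"],2),np.round(np.array(r["point"])*[420,560]),np.round(cv2.minAreaRect(w[:,:2].astype(np.float32))[0],1),np.round(np.percentile(w[:,2],[50,95]),1))
E
```

```text
t 31.05 q [ 28.8  53.7 -71.3 141.4 141.   60.9 -27.5] tcp [589.9 160.2 203.8] gp [576.  154.5 215.4] x [-0.56  -0.24  -0.793] z [ 0.736  0.296 -0.609] F [ 0.4  0.3 -0.3] gap 65.06
bar X,Y,Z [-58.5  -2.8 216.7] lean 52.7
stem 64 [ -0.6  -2.7 116.5] [-0.016 -0.012  1.   ] tilt x,y deg [-0.9 -0.7]
lid bar [425.25691966 -98.37099894  40.56205456]
lid 0.76 [201. 298.] [450.3 -44. ] [ 6.  14.1]
mat 0.5 [201. 281.] [447.4 -36.9] [ 1.6 10.2]
bottle 0.82 [136. 310.] [696.8 -86.5] [ 98.8 149.9]
dishes 0.45 [238. 347.] [ 343.5 -167.5] [39.7 45.6]
carrier 0.89 [286. 395.] [ 208.  -306.4] [64.5 88. ]
carrier 0.87 [148. 224.] [606.7 174.8] [ 24.2 166.1]
carrier 0.82 [165. 182.] [580.8 307.1] [ 39.6 164.3]
carrier 0.61 [274. 210.] [295.9 194.2] [80.7 87.9]
```

View pics/s21.png

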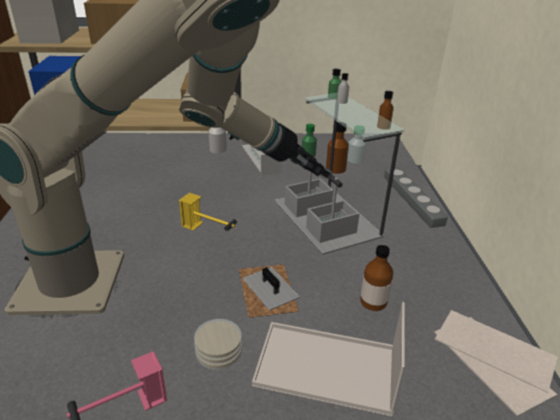

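>>> {"method": "carry_out", "body": {
  "steps": [
    [[0, 0, 0.004, -1.2, 2.7, 0, 60], [0, 0, 0.004, -1.2, 2.7, 0, 60], [0, 0, 0.004, -1.2, 2.7, 0, 60], [0, 0, 0, 0, 0, 0, 60], [0, 0, 0, 0, 0, 0, 60]]
  ]
}}

```text
t: 31.9
tcp_pos: [586.4, 171.1, 217.1]
ee_rot: [[-0.663, -0.398, 0.634], [-0.291, 0.917, 0.272], [-0.689, -0.004, -0.724]]
force: [0.5, -0.1, -0.0]
finger_gap: 65.3
```

```bash
python3 - <<'E'
from h import *
st(); p=side_car((76,95),(85,145)); cv2.imwrite("pics/s22.png",cv2.resize(p["color"][60:310,220:440][...,::-1],None,fx=2.4,fy=2.4))
E
```

```text
t 31.9 q [ 28.3  43.6 -69.  134.  124.5  43.1 -18.4] tcp [586.4 171.1 217.1] gp [574.4 165.9 230.8] x [-0.663 -0.291 -0.689] z [ 0.634  0.272 -0.724] F [ 0.5 -0.1 -0. ] gap 65.27
bar X,Y,Z [-56.3   5.7 230.8] lean 43.6
foot 22 X [-6.  -5.2  3.4  5.2] Y [-6.6 -6.3  2.2  2.4]
stem 62 [ -0.8  -3.  114.8] [-0.009 -0.018  1.   ] tilt x,y deg [-0.5 -1. ]
```

View pics/s22.png

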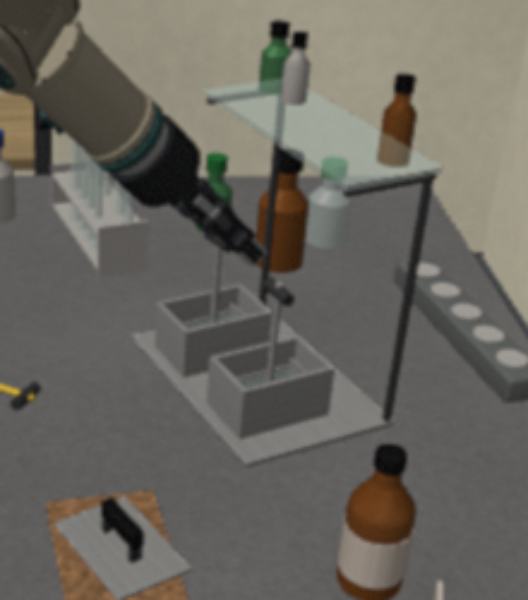

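The carrier stands upright in the well, the gripper is clear of it and the lid is on the mat. I'm handing the job in.

```bash
python3 - <<'E'
from rig import *
print(finish_job())
E
```

```text
the job is handed in; nothing more can be done
None
```

I took the lid off well_a (the well at the station's y = -65 mm) and laid it flat on the cork mat. I then pinched the steel carrier by its crossbar, brought it upright, lowered it leaning under the shelf into that well and let go. The job was handed in at about 32 s. `finish_job` gives no verdict, so I can't say whether it passed.

**Final checks**
- **Carrier:** the stem is tilted about 1° and sits about 1–3 mm from the well's centre. The gripper is open and clear, with the force reading near zero.
- **Lid:** it was measured flat within about 2° just before release, and later pictures show it lying flat. Its centre is about 13 mm from the mat's.
- **Bystanders:** the other carrier, the bottle and the dishes look undisturbed in the pictures. The top-view network positions differ from the start by 15–40 mm. I put that down to partly hidden masks and did not resolve it.

**Disagreements and near misses**
- **How it came upright:** the carrier swung only part of the way during the lift, at the fixed grip. Easing in the air to about count 144 moved it no further. I got it upright by leaning the gripper, and it settled fully when I eased the grip on the well floor.
- **Hanging check (step 2):** the two cameras disagreed by about 8° on the hanging tilt. The side view, which also matched the foot's position, gave 7–9° with the gripper leaning about 47.5°. It was held there for over 0.3 s, so I believe step 2 was met. The gripper then leaned about 53° for the lowering, just over step 2's 52° limit.
- **Joint 4:** it read 141.4° against its 141.38° limit during the retreat, so I moved it away at once. I can't rule out that this counted as passing its range.

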